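# Dress the keyed lap arbor

## Task

Build up the polishing arbor: put every lap that lies on the bench onto the keyed post, hub upward, turned so that its flat meets the post's flat, dropped fully down, with the widest lap at the bottom and the narrowest on top. Then fetch the locking collar that stands behind the tin in the wooden bay and set it, turned to the key in the same way, fully down on top of the laps. Finish with the tin standing upright in the bay again, and leave the other things on the bench where they are.

Things in the scene. Friction and masses are not known exactly. Their poses are not given: they have to be found in the camera images.
- arbor: Fixed arbor: dark foot 116 mm wide, 10 mm high, with a boss 68 mm wide up to the seat, 30 mm above the bench; on it an upright steel D-post, 32 mm round, one flat 8 mm from the axis on the +x side. Post top 132 mm above the bench, last 10 mm tapering to 0.8 of its width. Bores have 2 mm play all round: parts drop if within 2 mm and 0.1 rad. Origin: on the axis at bench height; z up.
- arbor_seat (a point): Point on the post's axis at the seat (30 mm above the bench), where the first lap's underside comes to rest; axes as the arbor's. Each lap adds 20 mm of stack height. The post rises 102 mm above this point.
- lap_large: Polishing lap: grey disc 120 mm across, 6 mm thick; hexagonal aluminium hub, 48 mm across flats, top 20 mm above the underside. Through D-bore: 36 mm round, one flat 10 mm from the centre. Origin: centre of underside; z up (hub up); bore flat on the +x side, hub's outer flats face 0, 60, 120.. deg from x. 260 g. Laps differ only in disc size; 2 to 4 are present, absent ones have no pose.
- lap_medium: Polishing lap: grey disc 104 mm across, 6 mm thick; hexagonal aluminium hub, 48 mm across flats, top 20 mm above the underside. Through D-bore: 36 mm round, one flat 10 mm from the centre. Origin: centre of underside; z up (hub up); bore flat on the +x side, hub's outer flats face 0, 60, 120.. deg from x. 220 g. Laps differ only in disc size; 2 to 4 are present, absent ones have no pose.
- lap_small: Polishing lap: grey disc 88 mm across, 6 mm thick; hexagonal aluminium hub, 48 mm across flats, top 20 mm above the underside. Through D-bore: 36 mm round, one flat 10 mm from the centre. Origin: centre of underside; z up (hub up); bore flat on the +x side, hub's outer flats face 0, 60, 120.. deg from x. 190 g. Laps differ only in disc size; 2 to 4 are present, absent ones have no pose.
- lap_mini: Polishing lap: grey disc 72 mm across, 6 mm thick; hexagonal aluminium hub, 48 mm across flats, top 20 mm above the underside. Through D-bore: 36 mm round, one flat 10 mm from the centre. Origin: centre of underside; z up (hub up); bore flat on the +x side, hub's outer flats face 0, 60, 120.. deg from x. 160 g. Laps differ only in disc size; 2 to 4 are present, absent ones have no pose.
- collar: Locking collar: dark steel hexagonal block, 48 mm across flats (55 over corners), 40 mm high, with the laps' D-bore (flat on its +x side, through). Stands upright in the bay 4 to 9 mm behind the tin; about 40 mm free behind it, too little at its sides for fingers. Origin: centre of underside; z up; outer flats face 0, 60, 120.. deg from x; starts with x within 0.2 rad of the bay's x. About 320 g.
- tin: Closed round tin of polishing compound, aluminium with a steel lid, 64 mm diameter (65 at the lid band), 98 mm high, about 300 g; stands in the front part of the bay and rises 44 mm above the bay's sides. Origin: centre of the underside; z up.
- bay: Open-topped wooden stall, fixed: floor board 6 mm thick, 200 mm long (x) by 96 mm wide (y); side walls along x, 8 mm thick, tops 60 mm above the bench, 80 mm between them; open at the front end (-x), a lip 25 mm high at the back end (+x). Origin: centre of the floor's underside; x towards the back, z up. The tin starts about 40 mm in front (-x) of the origin.
- bottle: Bystander: white plastic bottle, 56 mm diameter, 140 mm high. Origin: centre of the underside.
- jar: Bystander: squat amber jar with a steel cap, 60 mm diameter, 70 mm high. Origin: centre of the underside.
- bench_block: Bystander: square steel block 90 x 90 x 28 mm lying on the bench. Origin: centre of the underside.
There are look-alikes about, which are no part of the job. What is shaped like the lap_large but black is not meant.

How it is judged (in metres and radians):
On the way, in this order (a step that is already met when the one before it is completed fails the run):
1. every lap present is on the post, keyed and fully down, the widest lowest (horizontal distance between each of lap_large, lap_medium, lap_small, lap_mini and arbor below 0.004 m and angle between the x axis of each of lap_large, lap_medium, lap_small, lap_mini and the x axis of arbor, either way round below 0.2 rad and angle between each of lap_large, lap_medium, lap_small, lap_mini's own z axis and vertical below 0.08 rad and z of lap_large in the frame of arbor_seat between -0.004 and 0.006 m and linear speed of each of lap_large, lap_medium, lap_small, lap_mini below 0.03 m/s and z of lap_medium in the frame of arbor_seat between -0.004 and 0.026 m and z of lap_small in the frame of arbor_seat between -0.004 and 0.046 m and z of lap_mini in the frame of arbor_seat between -0.004 and 0.066 m and z of each of lap_medium, lap_small, lap_mini in the frame of lap_large above 0.012 m and z of each of lap_small, lap_mini in the frame of lap_medium above 0.012 m and z of lap_mini in the frame of lap_small above 0.012 m), for 0.2 s.
2. the locking collar is on the post, keyed and fully down on top of the laps (horizontal distance between collar and arbor below 0.004 m and angle between the x axis of collar and the x axis of arbor, either way round below 0.2 rad and angle between collar's own z axis and vertical below 0.08 rad and z of collar in the frame of arbor_seat between -0.004 and 0.086 m and linear speed of collar below 0.03 m/s and z of collar in the frame of lap_large above 0.012 m and z of collar in the frame of lap_medium above 0.012 m and z of collar in the frame of lap_small above 0.012 m and z of collar in the frame of lap_mini above 0.012 m), for 0.2 s.
At the end, for the whole second after the job is handed in: All laps present and the collar keyed on the post (4 mm, 0.2 rad, tilt 0.08 rad, at rest), widest lap lowest, collar on top; undersides at most 6, 26, 46, 66 mm (large to mini) and 86 mm (collar) above the seat; tin upright (0.1 rad) on the bay floor between its sides (all of step 1 and all of step 2 and x of tin in the frame of bay between -0.1 and 0.085 m and y of tin in the frame of bay between -0.02 and 0.02 m and z of tin in the frame of bay below 0.012 m and angle between tin's own z axis and vertical below 0.1 rad and linear speed of tin below 0.03 m/s); the robot touches nothing.
It fails at once if a bystander is moved more than 40 mm (distance of any of bottle, jar, bench_block from where it was at the start of the episode above 0.04 m).
Of lap_large, lap_medium, lap_small, lap_mini only 2 to 4 are there at a start; the rules pass over those that are not, and their reading is None.
At some moment in a run one of lap_large, lap_medium, lap_small, lap_mini may be knocked a few centimetres aside while the robot is not near it.
It also fails if it takes over 210 s, if anything falls off the work surface, if the arm or the gripper's body presses on something with over 40 N, if the wrist force passes 120 N, or if a joint passes its speed limit or range.

## Robot

A 7-joint arm with a two-finger parallel gripper is mounted at the origin on the work surface. World frame = base frame: x ahead of the robot, y to its left, z up, the work surface at z = 0. Lengths are in mm, angles in rad, forces in N, time in s.
With the tool pointing down it reaches from about 400 to 875 mm from the base axis. Payload 4.4 kg.
Tool frame: the origin (TCP) lies at the very end of the fingers, on their centre line; the grasp point (between the pads) lies ctrl.grip_depth behind it (ctrl.grip_depth is the distance from the TCP to the grasp point, in mm); y points along the fingers, x is the direction in which the jaws open and shut, and the axes are right-handed (so a half turn about y gives the same grasp; the last joint's range is limited). The gripper opens to 85 mm and grips with 20 to 120 N. Pads are 22 mm wide; open, the fingers measure 114 mm over their backs; the gripper's body (76 mm by 85 mm) begins 54 mm behind the grasp point. The pads swing forward as they close: fully open they stand 13 mm farther back than shut.
Start: joints at [1.246, 0.628, 0.038, 1.517, -0.027, 0.996, -0.02], TCP at [166.376, -628.36, 231.313] pointing down, gripper open.
Joint ranges: [-3.06, 3.06], [-0.37, 2.12], [-1.25, 1.32], [0.18, 2.47], [-1.1, 4.24], [0.23, 1.98], [-2.94, 2.94]. Speed limits (rad/s): [2.57, 2.57, 3.14, 3.14, 3.14, 3.14, 3.14].

## Interface

Orientations are given as [roll, pitch, yaw] about the fixed x, y, z axes, in that order (R = Rz(yaw) Ry(pitch) Rx(roll)).
In Python, from cell import ctrl gives the robot as it stands.
- The arm moves only by the tool apply_moves, never from a script. Its argument "motion" is a list of rows, each a list of 5 numbers: the shift along the tool's x, y, z in cm, then the turn about the tool's y in rad, then the finger opening in cm, from 0 to 8.54. In form: [[tx, ty, tz, roll, hand], ...]. A call has 1 to 20 rows; each row is the pose to reach, as a shift and turn from the pose commanded when the call began, along the tool's axes at that moment; what a row does not reach only later rows make up. A row lasts 1/8 s, in which the tool goes at most 62.5 mm and 10.7 degrees, less where a joint would pass 70% of its speed; a pose out of reach is approached as far as the arm can. A call with a gripper value outside its range is refused whole. The fingers move at their own pace and stop on an object; the grip force is fixed at half the most. Time passes only in rows, so rows that repeat a pose let the fingers close. It gives the time, the measured TCP pose, the force and the opening at its end, in the units of the state.
- ctrl.read_state(): the state, without advancing time (a new reading comes with each control period).
- ctrl.get_image(name): name is "scene" or "top"; returns a dict with "image" (384x512x3 uint8, red, green, blue), "vfov" (degrees; the focal length in pixels is half the picture's height over the tangent of half this angle, whatever the lens; pixels are square), "cx", "cy" (the principal point, pixels), "extrinsics" (4x4, takes a point from world to camera coordinates). Camera axes: x right, y up, looking along -z (the intrinsics and any distortion apply to the point x, -y, -z); pixel columns grow to the right and rows downward; lengths in mm; the calibration is good to about 2 mm. A picture is of the moment at which its call begins. There is no depth.
- ctrl.finish_job(): hands the job in, once; it reports no verdict.
Trained networks look in a picture, given as the dict that the camera call returned (one of the last four; its "shot" number tells which), for a name from the list of things; names that differ only in an ending like _2 or _b are one class to them, and where a whole thing is asked for, a point or a joint stands for the part that bears it (a point fixed in the world has none). Each returns a list of dicts, best first, with "confidence" (0 to 1); they miss things now and then, are a little off and sometimes report something else, mostly with a low value. They report only what shows in the picture. A call takes as long as a camera call. They do not tell look-alikes from the thing itself.
- ctrl.search_frame(picture, query): "location" ([x, y, z] in mm, in world coordinates, good to about 4 mm: the middle of the surface that is visible of it).
- ctrl.mark_of(picture, query): "location" ([x, y, z] in mm, in world coordinates, good to about 4 mm: a listed point, or the origin of a listed thing).
The state is a dict: "clock": time; "qpos": joint angles; "qd": joint speeds; "tau": joint torques, N m; "eef_pos": TCP position; "tool_rot": TCP orientation; "force": force on the tool from outside, world axes, zero at the start; "torque": the same for the moment, N m; "width": finger opening in mm.
Only numpy, scipy, OpenCV 4.12 (cv2) and the standard library are available. Lean on these libraries where they do the work, as an engineer would, in place of code of your own. Each camera call takes 0.05 s, during which the arm holds its last target.

## Working session

There is one attempt and no reset: what is moved stays moved. The work goes in short steps, Python scripts to look and compute and a tool call to move; the robot and the scene stay as the last step left them, time stands still between calls to the robot, and variables do not carry over. Pictures are saved under pics/ and viewed, and the job is handed in when it is done.

Besides the shell and the picture viewer there is one more tool, called after "Request:" by a JSON object that holds its "name" and its "arguments". apply_moves: Moves the arm, as the interface text tells. Its arguments: {"type":"object","properties":{"motion":{"type":"array","items":{"type":"array","items":{"type":"number"}}}},"required":["motion"]}

```bash
ls -la; mkdir -p pics; cat > h.py <<'E'
import numpy as np, cv2
from cell import ctrl
def save(p,name,box=None,s=1):
    im=cv2.cvtColor(p["image"],cv2.COLOR_RGB2BGR)
    if box: im=im[box[1]:box[3],box[0]:box[2]]
    if s!=1: im=cv2.resize(im,None,fx=s,fy=s,interpolation=cv2.INTER_CUBIC)
    cv2.imwrite("pics/"+name+".png",im)
E
python3 - <<'E'
from h import *
print(ctrl.read_state())
print([a for a in dir(ctrl) if a[0]!='_'], ctrl.grip_depth)
for n in("scene","top"):
    p=ctrl.get_image(n); print({k:v for k,v in p.items() if k!="image"})
    save(p,n+"0")
    for q in "arbor arbor_seat lap_large lap_medium lap_small lap_mini collar tin bay bottle jar bench_block".split():
        print(q,[(np.round(d["location"]).tolist(),round(d["confidence"],2)) for d in ctrl.mark_of(p,q)])
E
```

```text
total 12
drwxr-xr-x  3 agent agent 4096 Dec  6 13:56 .
drwxr-xr-x 23 root  root  4096 Dec  6 13:56 ..
drwxr-xr-x  2 agent agent 4096 Dec  6 13:56 pics
{'clock': 0.0, 'qpos': array([ 1.24616742,  0.62935288,  0.03842394,  1.51841698, -0.0269989 ,
        0.99629898, -0.02003468]), 'qd': array([-9.09213251e-04,  9.27181922e-05,  4.28257502e-04,  1.16395927e-03,
        2.03026012e-03,  8.41436677e-04, -1.28370436e-03]), 'tau': array([ 5.39496232e-04, -5.63404047e+01,  1.22623801e+00, -1.93441486e+01,
        1.08669096e-02,  1.03110331e-02, -2.11395326e-05]), 'eef_pos': array([ 166.2358022 , -627.70699175,  230.36872948]), 'tool_rot': array([-1.57081405,  0.00195864, -1.31198806]), 'force': array([ 0.28487097, -0.48278869,  0.49679679]), 'torque': array([-0.05177304,  0.05841717,  0.04002493]), 'width': 85.37737234287968}
['MotionError', 'finish_job', 'get_image', 'grip_depth', 'mark_of', 'read_state', 'search_frame'] 18.700000000000003
{'vfov': 53.2362586511584, 'cx': 249.302879635055, 'cy': 195.04110161940457, 'extrinsics': array([[-5.10873077e-01,  8.59653024e-01, -2.31895805e-03,
 
[... 1159 characters left out ...]
.08197243e-02,  9.95399077e-01,
        -9.15636135e+02],
       [ 0.00000000e+00,  0.00000000e+00,  0.00000000e+00,
         1.00000000e+00]]), 'shot': 2}
arbor [([532.0, 26.0, 1.0], 0.95)]
arbor_seat [([534.0, 26.0, 33.0], 0.7)]
lap_large [([366.0, 32.0, -0.0], 0.65), ([493.0, 304.0, -2.0], 0.39)]
lap_medium [([464.0, -198.0, 1.0], 0.77)]
lap_small [([534.0, 25.0, 0.0], 0.74), ([655.0, 175.0, -1.0], 0.62)]
lap_mini [([523.0, -364.0, 2.0], 0.88)]
collar [([513.0, 324.0, 4.0], 0.61)]
tin [([474.0, 268.0, 7.0], 0.75)]
bay [([497.0, 302.0, 1.0], 0.94)]
bottle [([744.0, 9.0, 2.0], 0.6), ([611.0, -207.0, -3.0], 0.45)]
jar [([659.0, -422.0, 2.0], 0.81)]
bench_block [([347.0, -453.0, -2.0], 0.88)]
```

View pics/scene0.png

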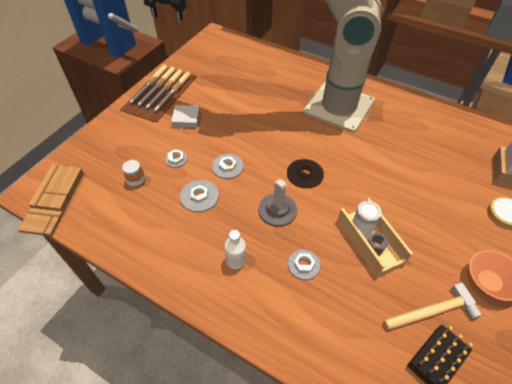

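View pics/top0.png

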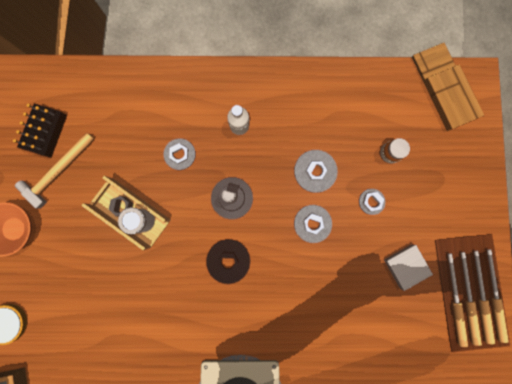

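Top view: grey laps are at about (316,171) large, (313,224) medium, (179,153) small and (372,201) mini. The black look-alike is at (228,261), the arbor at (232,197), and the bay at (130,213) with the tin at (130,221). I'll enlarge these next.

```bash
cat >> h.py <<'E'
def K(p):
    f=p["image"].shape[0]/2/np.tan(np.radians(p["vfov"])/2); return f
def proj(p,P):
    P=np.atleast_2d(np.asarray(P,float)); E=p["extrinsics"]; c=P@E[:3,:3].T+E[:3,3]; f=K(p)
    return np.c_[p["cx"]+f*c[:,0]/-c[:,2], p["cy"]-f*c[:,1]/-c[:,2]]
def unproj(p,uv,z):
    uv=np.atleast_2d(np.asarray(uv,float)); E=p["extrinsics"];f=K(p)
    d=np.c_[(uv[:,0]-p["cx"])/f,-(uv[:,1]-p["cy"])/f,-np.ones(len(uv))]@E[:3,:3]
    o=-E[:3,:3].T@E[:3,3]
    return o+d*((z-o[2])/d[:,2])[:,None]
def tiles(p,cs,name,r=26,s=8,n=None):
    im=cv2.cvtColor(p["image"],cv2.COLOR_RGB2BGR); T=[]
    for u,v in cs: T.append(cv2.resize(cv2.getRectSubPix(im,(2*r,2*r),(float(u),float(v))),None,fx=s,fy=s,interpolation=cv2.INTER_CUBIC))
    n=n or len(T); rows=[np.hstack(T[i:i+n]) for i in range(0,len(T),n)]
    cv2.imwrite("pics/"+name+".png",np.vstack(rows))
E
python3 - <<'E'
from h import *
p=ctrl.get_image("top")
tiles(p,[(316,171),(313,224),(179,153),(372,201),(232,197),(130,213)],"t1",26,5,3)
q=ctrl.get_image("scene"); tiles(q,[(200,195),(228,165),(304,264),(176,157),(278,205),(375,235)],"s1",26,5,3)
E
```

```text
(no output)
```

View pics/t1.png

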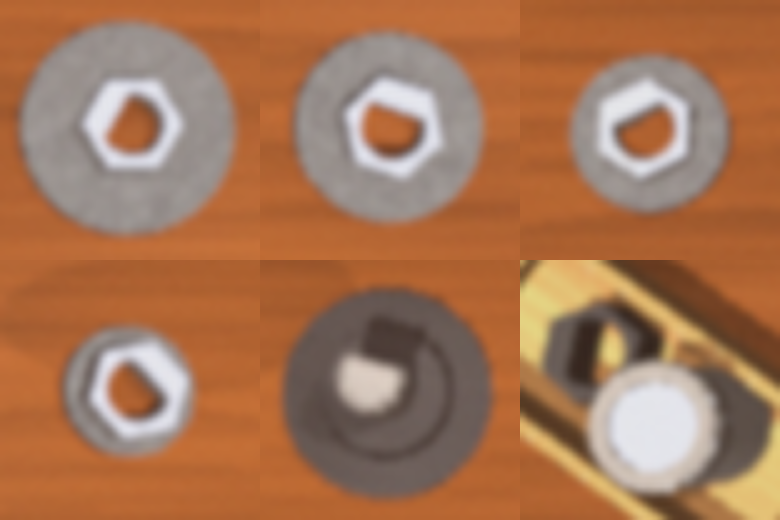

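View pics/s1.png

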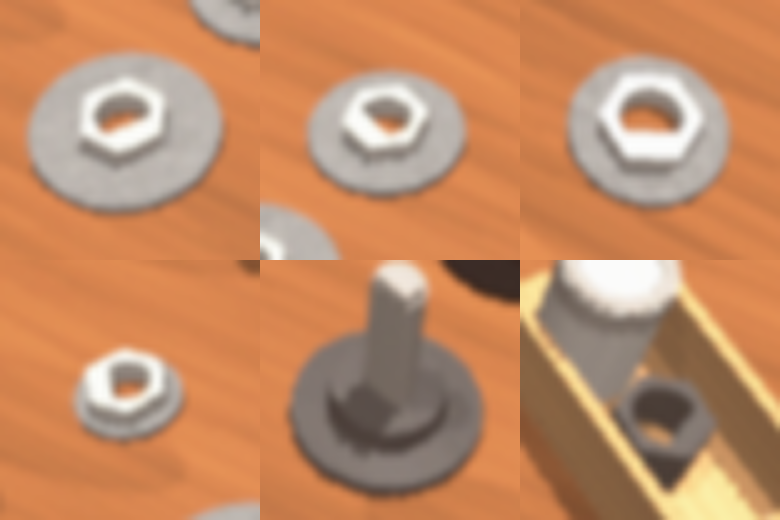

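```bash
cat > lap.py <<'E'
from h import *
from scipy.optimize import least_squares
def fitlap(p,uv,r=26,hz=20):
    im=p["image"].astype(int); u0,v0=int(uv[0])-r,int(uv[1])-r
    S=8
    c=cv2.resize(p["image"][v0:v0+2*r,u0:u0+2*r],None,fx=S,fy=S,interpolation=cv2.INTER_CUBIC)
    hsv=cv2.cvtColor(c,cv2.COLOR_RGB2HSV)
    grey=(hsv[...,1]<75).astype(np.uint8)
    white=((c.min(2)>190)).astype(np.uint8)
    out={}
    def cont(m):
        cs,_=cv2.findContours(m,cv2.RETR_EXTERNAL,cv2.CHAIN_APPROX_NONE)
        k=max(cs,key=cv2.contourArea)[:,0,:].astype(float)
        return (k+.5)/S-.5+[u0,v0]
    g=cont(grey); P=unproj(p,g,6)[:,:2]
    f=least_squares(lambda q:np.hypot(*(P-q[:2]).T)-q[2],[*P.mean(0),50],loss="soft_l1")
    out["disc"]=(f.x[:2].round(1),round(2*f.x[2],1))
    Wc=unproj(p,cont(white),hz)[:,:2]
    best=None
    for y0 in (0,.35,.7):
        def res(q):
            d=Wc-q[:2]; a=q[2]+np.arange(6)*np.pi/3
            return (d@np.array([np.cos(a),np.sin(a)])).max(1)-q[3]
        f=least_squares(res,[*Wc.mean(0),y0,24],loss="soft_l1")
        if best is None or f.cost<best.cost: best=f
    out["hex"]=(best.x[:2].round(1),round(np.degrees(best.x[2])%60,1),round(2*best.x[3],1),round(float(np.sqrt(np.mean(best.fun**2))),2))
    # bore: centroid of non white within hex -> opposite flat
    M=cv2.fillPoly(np.zeros_like(white),[np.int32(((cont(white)-[u0,v0]+.5)*S))],1)
    hole=((M==1)&(white==0)).astype(np.uint8)
    ys,xs=np.nonzero(hole); H=unproj(p,[[(xs.mean()+.5)/S-.5+u0,(ys.mean()+.5)/S-.5+v0]],hz)[0,:2]-best.x[:2]
    out["flatdir"]=round(np.degrees(np.arctan2(-H[1],-H[0])),0); out["off"]=np.hypot(*H).round(1)
    return out
E
python3 - <<'E'
from lap import *
p=ctrl.get_image("top")
for n,uv in dict(large=(316,171),medium=(313,224),small=(179,153),mini=(372,201)).items(): print(n,fitlap(p,uv))
im=p["image"];
tiles(p,[(232,197)],"arb1",20,15)
q=ctrl.get_image("scene"); tiles(q,[(278,200)],"arb2",22,14)
tiles(p,[(125,205)],"bay1",40,8)
E
```

```text
large {'disc': (array([ 611.6, -208.8]), np.float64(118.7)), 'hex': (array([ 611.8, -209.9]), np.float64(0.1), np.float64(47.0), 0.27), 'flatdir': np.float64(51.0), 'off': np.float64(2.3)}
medium {'disc': (array([ 464.6, -199.1]), np.float64(102.7)), 'hex': (array([ 464.2, -199.9]), np.float64(41.8), np.float64(47.1), 0.26), 'flatdir': np.float64(-31.0), 'off': np.float64(2.6)}
small {'disc': (array([658.3, 173. ]), np.float64(86.8)), 'hex': (array([658.6, 173.9]), np.float64(28.3), np.float64(47.0), 0.25), 'flatdir': np.float64(32.0), 'off': np.float64(3.0)}
mini {'disc': (array([ 526. , -364.3]), np.float64(70.8)), 'hex': (array([ 525.7, -365.8]), np.float64(11.5), np.float64(47.3), 0.3), 'flatdir': np.float64(-57.0), 'off': np.float64(2.9)}
```

View pics/arb1.png

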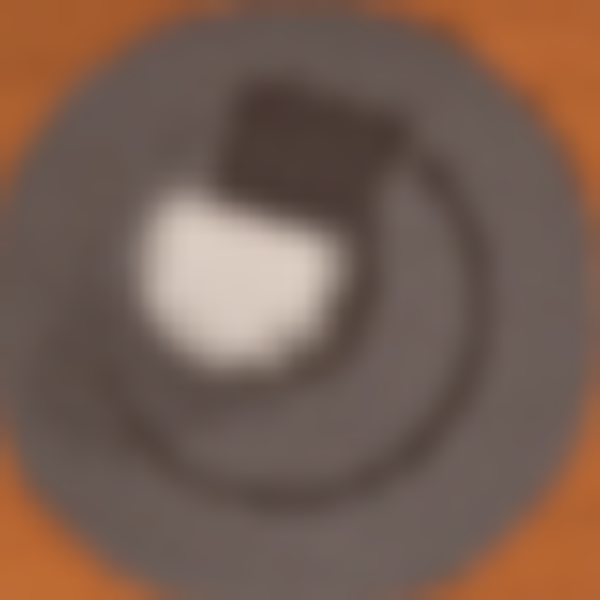

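View pics/arb2.png

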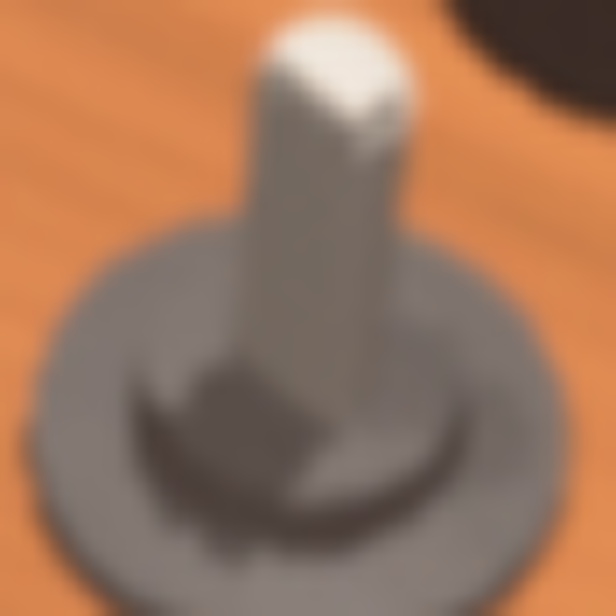

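View pics/bay1.png

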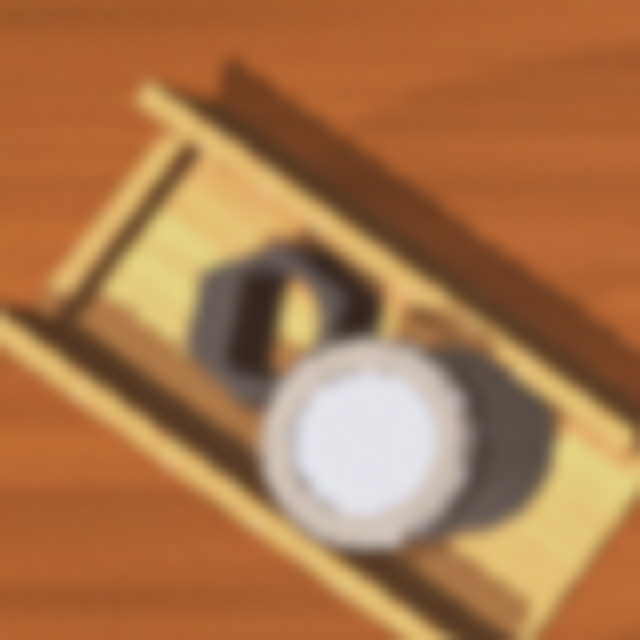

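```bash
python3 - <<'E'
from lap import *
p=ctrl.get_image("top")
S=8;u0,v0,r=205,170,28
c=cv2.resize(p["image"][v0:v0+2*r,u0:u0+2*r],None,fx=S,fy=S,interpolation=cv2.INTER_CUBIC)
hsv=cv2.cvtColor(c,cv2.COLOR_RGB2HSV)
def cont(m):
    cs,_=cv2.findContours(m.astype(np.uint8),cv2.RETR_EXTERNAL,cv2.CHAIN_APPROX_NONE)
    return (max(cs,key=cv2.contourArea)[:,0,:]+.5)/S-.5+[u0,v0]
g=cont(hsv[...,1]<90); 
for z in(10,0):
    P=unproj(p,g,z)[:,:2]
    f=least_squares(lambda q:np.hypot(*(P-q[:2]).T)-q[2],[*P.mean(0),50],loss="soft_l1");print("foot",z,f.x.round(1))
for th in (140,160,180):
    w=cont(c.min(2)>th); W=unproj(p,w,132)[:,:2]
    def res(q):
        d=W-q[:2]; n=[np.cos(q[2]),np.sin(q[2])]
        return np.maximum(np.hypot(*d.T)-q[3],d@n-q[3]/2)
    f=least_squares(res,[*W.mean(0),-.3,12.8],loss="soft_l1");print("post",th,f.x.round(2),np.degrees(f.x[2]).round(1),f.cost.round(1))
E
```

```text
foot 10 [535.1  25.   56.1]
foot 0 [535.8  25.6  56.7]
post 140 [ 5.3471e+02  2.5640e+01 -3.0000e-01  1.4630e+01] -16.9 10.1
post 160 [ 5.3463e+02  2.5640e+01 -2.8000e-01  1.3210e+01] -16.2 9.0
post 180 [ 5.3452e+02  2.5420e+01 -2.7000e-01  1.1260e+01] -15.2 24.2
```

```bash
cat >> h.py <<'E'
from scipy.spatial.transform import Rotation as Rot
def go(x,y,z,psi,say=True):
    """tool shift (cm) and roll to reach world TCP x,y,z (mm) and jaw yaw psi (deg) from measured pose"""
    s=ctrl.read_state(); R=Rot.from_euler("xyz",s["tool_rot"]).as_matrix()
    d=R.T@(np.array([x,y,z])-s["eef_pos"])/10
    cur=np.arctan2(R[1,0],R[0,0]); roll=-(np.radians(psi)-cur)
    print("clock %.2f pos %s psi %.1f F %s w %.1f tiltz %.3f"%(s["clock"],s["eef_pos"].round(1),np.degrees(cur),s["force"].round(1),s["width"],R[2,1]))
    print("shift cm",d.round(2),"roll",roll.round(3), "or",(roll+np.pi).round(3),(roll-np.pi).round(3),"q7",s["qpos"][6].round(2))
E
python3 -c "
from h import *
go(611.7,-209.4,160,0)"
```

```text
clock 1.55 pos [ 166.4 -628.4  231.3] psi -75.2 F [ 0.3  0.4 -0. ] w 85.3 tiltz -1.000
shift cm [-29.1    7.14  53.77] roll -1.312 or 1.83 -4.454 q7 -0.02
```

Request:
{"name": "apply_moves", "arguments": {"motion": [[-29.1,7.1,53.8,-1.312,8.5],[-29.1,7.1,53.8,-1.312,8.5],[-29.1,7.1,53.8,-1.312,8.5],[-29.1,7.1,53.8,-1.312,8.5],[-29.1,7.1,53.8,-1.312,8.5],[-29.1,7.1,53.8,-1.312,8.5],[-29.1,7.1,53.8,-1.312,8.5],[-29.1,7.1,53.8,-1.312,8.5],[-29.1,7.1,53.8,-1.312,8.5],[-29.1,7.1,53.8,-1.312,8.5],[-29.1,7.1,53.8,-1.312,8.5],[-29.1,7.1,53.8,-1.312,8.5],[-29.1,7.1,53.8,-1.312,8.5],[-29.1,7.1,53.8,-1.312,8.5]]}}

```text
clock: 3.3
eef_pos: [611.2, -211.0, 160.6]
tool_rot: [-1.571, 0.0, -0.002]
force: [0.3, 0.9, 0.1]
width: 85.1
```

```bash
python3 -c "
from h import *
go(611.7,-209.4,12,0)"
```

```text
clock 3.30 pos [ 611.2 -211.   160.6] psi -0.1 F [0.3 0.9 0.1] w 85.1 tiltz -1.000
shift cm [ 0.05 14.86  0.17] roll -0.002 or 3.139 -3.144 q7 0.08
```

Request:
{"name": "apply_moves", "arguments": {"motion": [[0,5,0.15,0,6.2],[0,10,0.15,0,6.2],[0,12,0.15,0,6.2],[0,13.5,0.15,0,6.2],[0,14.5,0.15,0,6.2],[0,14.9,0.15,0,6.2],[0,14.9,0.15,0,6.2]]}}

```text
clock: 4.18
eef_pos: [612.5, -208.0, 11.9]
tool_rot: [-1.571, -0.001, -0.0]
force: [0.4, -0.9, 0.2]
width: 61.9
```

```bash
python3 -c "
from h import *
go(611.7,-209.4,9,0)
p=ctrl.get_image('scene');save(p,'g1',(150,140,260,240),7)"
```

```text
clock 4.17 pos [ 612.5 -208.    11.9] psi -0.0 F [ 0.4 -0.9  0.2] w 61.9 tiltz -1.000
shift cm [-0.08  0.29 -0.14] roll -0.0 or 3.142 -3.142 q7 0.01
```

View pics/g1.png

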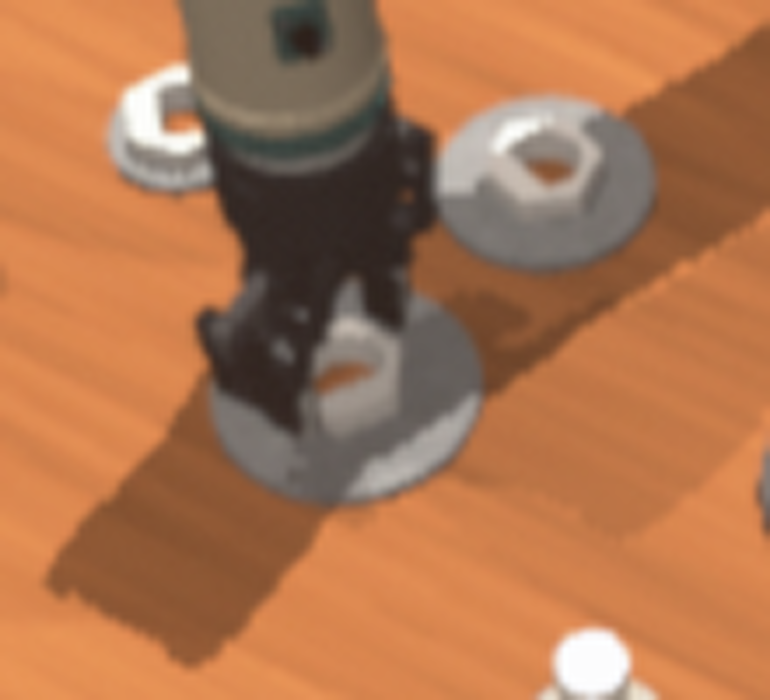

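Request:
{"name": "apply_moves", "arguments": {"motion": [[0,0.3,-0.15,0,6.2],[0,0.3,-0.15,0,4.0],[0,0.3,-0.15,0,4.0],[0,0.3,-0.15,0,4.0],[0,0.3,-0.15,0,4.0]]}}

```text
clock: 4.85
eef_pos: [612.2, -209.7, 8.9]
tool_rot: [-1.571, -0.001, -0.0]
force: [-1.2, -0.1, 5.4]
width: 46.5
```

```bash
python3 -c "
from h import *
go(611.7,-209.4,9,0)"
```

```text
clock 4.85 pos [ 612.2 -209.7    8.9] psi -0.0 F [-1.2 -0.1  5.4] w 46.5 tiltz -1.000
shift cm [-0.05 -0.01  0.03] roll -0.0 or 3.141 -3.142 q7 0.02
```

Request:
{"name": "apply_moves", "arguments": {"motion": [[0,0,0,0,6.2],[0,-0.1,0,0,6.4],[0,-0.1,0,-0.18,6.4],[0,-0.1,0,-0.36,6.4],[0,-0.1,0,-0.54,6.4],[0,-0.1,0,-0.72,6.4],[0,-0.1,0,-0.9,6.4],[0,-0.1,0,-1.047,6.4],[0,-0.1,0,-1.047,6.2],[0,0,0,-1.047,4.0],[0,0,0,-1.047,4.0],[0,0,0,-1.047,4.0],[0,0,0,-1.047,4.0]]}}

```text
clock: 6.48
eef_pos: [612.2, -209.3, 8.8]
tool_rot: [-1.571, -0.0, 1.046]
force: [-1.4, 1.2, 4.7]
width: 46.0
```

```bash
python3 -c "
from h import *
go(611.7,-209.4,9,60)"
```

```text
clock 6.47 pos [ 612.2 -209.3    8.8] psi 59.9 F [-1.4  1.2  4.7] w 46.0 tiltz -1.000
shift cm [-0.04 -0.02  0.04] roll -0.001 or 3.14 -3.143 q7 0.79
```

Request:
{"name": "apply_moves", "arguments": {"motion": [[0,-0.5,0,0,4.0],[0,-4,0,0,4.0],[0,-9,0,0,4.0],[0,-14,0,0,4.0],[0,-17,0,0,4.0],[0,-17,0,0,4.0]]}}

```text
clock: 7.22
eef_pos: [613.4, -209.6, 180.4]
tool_rot: [-1.575, -0.001, 1.047]
force: [0.0, -0.1, -2.3]
width: 46.2
```

```bash
python3 -c "
from h import *
go(535,25.3,175,-16.5)"
```

```text
clock 7.22 pos [ 613.4 -209.6  180.4] psi 60.0 F [ 0.  -0.1 -2.3] w 46.2 tiltz -1.000
shift cm [16.41  0.48 18.54] roll 1.335 or 4.476 -1.807 q7 0.92
```

Request:
{"name": "apply_moves", "arguments": {"motion": [[16.45,0.4,18.4,1.335,4.0],[16.45,0.4,18.4,1.335,4.0],[16.45,0.4,18.4,1.335,4.0],[16.45,0.4,18.4,1.335,4.0],[16.45,0.4,18.4,1.335,4.0],[16.45,0.4,18.4,1.335,4.0],[16.45,0.4,18.4,1.335,4.0],[16.45,0.4,18.4,1.335,4.0],[16.45,0.4,18.4,1.335,4.0],[16.45,0.4,18.4,1.335,4.0],[16.45,0.4,18.4,1.335,4.0]]}}

```text
clock: 8.6
eef_pos: [534.9, 24.9, 174.2]
tool_rot: [-1.571, 0.0, -0.287]
force: [-0.5, 0.4, -2.2]
width: 45.9
```

```bash
python3 -c "
from h import *
go(535,25.3,140,-16.5)
p=ctrl.get_image('scene');save(p,'g2',(220,110,340,220),6)
p=ctrl.get_image('top');save(p,'g3',(170,130,300,240),6)"
```

```text
clock 8.60 pos [534.9  24.9 174.2] psi -16.5 F [-0.5  0.4 -2.2] w 45.9 tiltz -1.000
shift cm [0.   3.42 0.04] roll 0.001 or 3.142 -3.141 q7 -0.58
```

View pics/g2.png

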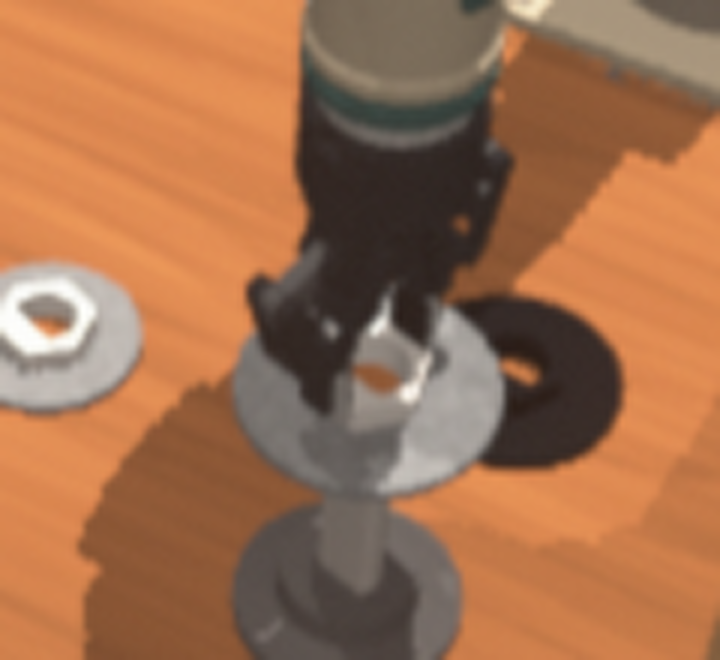

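View pics/g3.png

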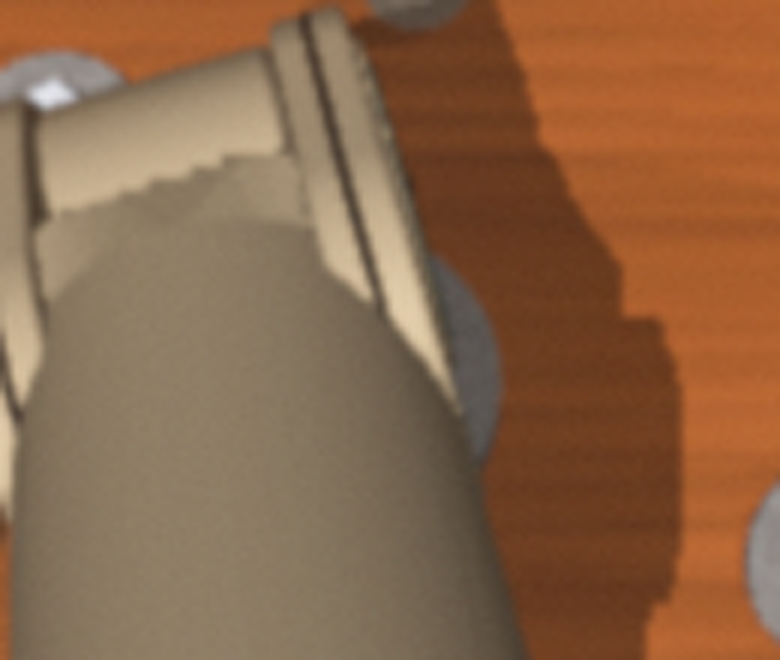

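Request:
{"name": "apply_moves", "arguments": {"motion": [[0,2,0.0,0,4.0],[0,3,0.0,0,4.0],[0,3.5,0.0,0,4.0],[0,4,0.0,0,4.0],[0,4.4,0.0,0,4.0],[0,4.8,0.0,0,4.0],[0,4.8,0.0,0,4.0]]}}

```text
clock: 9.57
eef_pos: [534.8, 25.1, 126.1]
tool_rot: [-1.571, 0.0, -0.288]
force: [0.3, -0.5, -3.3]
width: 46.0
```

Request:
{"name": "apply_moves", "arguments": {"motion": [[0,0.7,0.0,0,4.0],[0,1.4,0.0,0,4.0],[0,2.2,0.0,0,4.0],[0,3.0,0.0,0,4.0],[0,3.8,0.0,0,4.0],[0,4.6,0.0,0,4.0],[0,4.6,0.0,0,4.0]]}}

```text
clock: 10.45
eef_pos: [534.4, 25.1, 79.6]
tool_rot: [-1.571, 0.001, -0.288]
force: [-0.1, -0.0, -2.8]
width: 45.7
```

Request:
{"name": "apply_moves", "arguments": {"motion": [[0,0.8,0.0,0,4.0],[0,1.1,0.0,0,4.0],[0,1.1,0.0,0,4.0],[0,1.1,0.0,0,6.0],[0,1.1,0.0,0,6.0],[0,1.1,0.0,0,6.0],[0,1.1,0,0,6.0],[0,-2,0,0,6.0],[0,-6,0,0,6.0],[0,-10,0,0,6.5],[0,-12,0,0,6.5],[0,-12,0,0,6.5]]}}

```text
clock: 11.95
eef_pos: [536.0, 25.2, 201.8]
tool_rot: [-1.57, -0.003, -0.288]
force: [0.6, 0.6, -0.6]
width: 65.3
```

```bash
python3 -c "
from h import *
p=ctrl.get_image('scene');save(p,'g4',(130,110,350,280),3.5)
go(464.4,-199.6,175,-18.5)"
```

```text
clock 12.00 pos [535.   25.  200.5] psi -16.5 F [ 0.2 -0.6  0. ] w 65.3 tiltz -1.000
shift cm [ -0.39   2.55 -23.54] roll 0.035 or 3.176 -3.107 q7 -0.57
```

View pics/g4.png

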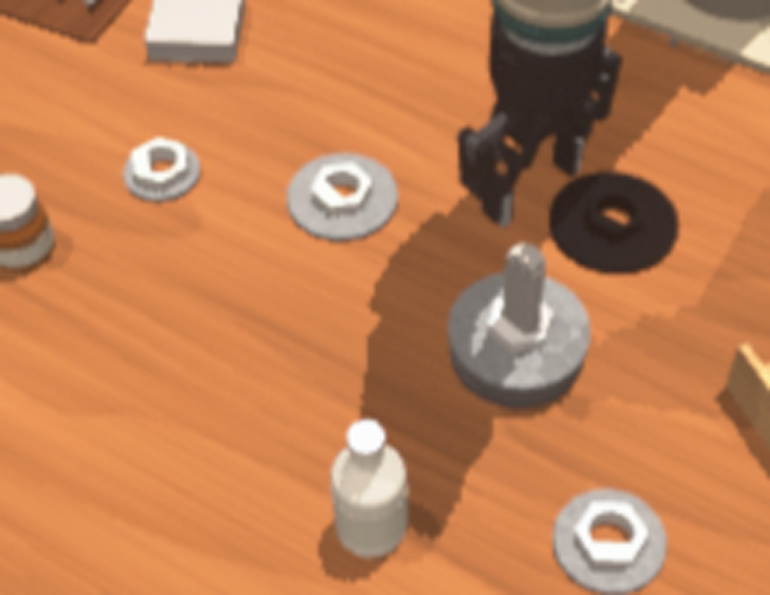

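Request:
{"name": "apply_moves", "arguments": {"motion": [[-0.4,2.5,-23.5,-1.018,6.5],[-0.4,2.5,-23.5,-1.018,6.5],[-0.4,2.5,-23.5,-1.018,6.5],[-0.4,2.5,-23.5,-1.018,6.5],[-0.4,2.5,-23.5,-1.018,6.5],[-0.4,2.5,-23.5,-1.018,6.5],[-0.4,2.5,-23.5,-1.018,6.5],[-0.4,2.5,-23.5,-1.018,6.5],[-0.4,7.0,-23.5,-1.018,6.5],[-0.4,12,-23.5,-1.018,6.5],[-0.4,15,-23.5,-1.018,6.5],[-0.4,16.5,-23.5,-1.018,6.5],[-0.4,16.5,-23.5,-1.018,6.5]]}}

```text
clock: 13.62
eef_pos: [464.1, -198.6, 34.8]
tool_rot: [-1.57, 0.001, 0.73]
force: [-0.0, -0.4, -0.1]
width: 64.9
```

```bash
python3 -c "
from h import *
go(464.4,-199.6,9,41.8)"
```

```text
clock 13.62 pos [ 464.1 -198.6   34.8] psi 41.8 F [-0.  -0.4 -0.1] w 64.9 tiltz -1.000
shift cm [-0.04  2.58 -0.09] roll 0.001 or 3.142 -3.141 q7 0.48
```

Request:
{"name": "apply_moves", "arguments": {"motion": [[0,1.5,0,0,6.2],[0,2.4,0,0,6.2],[0,2.6,0,0,6.2],[0,2.6,0,0,4.0],[0,2.6,0,0,4.0],[0,2.6,0,0,4.0],[0,2.6,0,0,4.0],[0,2.5,0,0,6.4],[0,2.5,0,0.18,6.4],[0,2.5,0,0.36,6.4],[0,2.5,0,0.54,6.4],[0,2.5,0,0.72,6.4],[0,2.5,0,0.9,6.4],[0,2.5,0,1.047,6.4],[0,2.5,0,1.047,6.2],[0,2.6,0,1.047,4.0],[0,2.6,0,1.047,4.0],[0,2.6,0,1.047,4.0],[0,2.6,0,1.047,4.0]]}}

```text
clock: 16.0
eef_pos: [464.4, -199.1, 9.8]
tool_rot: [-1.571, -0.0, -0.316]
force: [-0.2, 0.2, 5.8]
width: 46.1
```

```bash
python3 -c "
from h import *
go(535,25.3,175,-16.5)"
```

```text
clock 16.00 pos [ 464.4 -199.1    9.8] psi -18.1 F [-0.2  0.2  5.8] w 46.1 tiltz -1.000
shift cm [ -0.26 -16.51  23.53] roll -0.028 or 3.114 -3.169 q7 -0.19
```

Request:
{"name": "apply_moves", "arguments": {"motion": [[0,-1,0,0,4.0],[0,-6,0,0,4.0],[0,-12,0,0,4.0],[0,-16.5,0,0,4.0],[-0.25,-16.5,23.5,-0.028,4.0],[-0.25,-16.5,23.5,-0.028,4.0],[-0.25,-16.5,23.5,-0.028,4.0],[-0.25,-16.5,23.5,-0.028,4.0],[-0.25,-16.5,23.5,-0.028,4.0],[-0.25,-16.5,23.5,-0.028,4.0],[-0.25,-16.5,23.5,-0.028,4.0]]}}

```text
clock: 17.38
eef_pos: [534.7, 23.0, 174.3]
tool_rot: [-1.572, 0.0, -0.291]
force: [0.0, 0.0, -2.1]
width: 46.0
```

```bash
python3 -c "
from h import *
go(535,25.2,126,-16.5)"
```

```text
clock 17.38 pos [534.7  23.  174.3] psi -16.7 F [ 0.   0.  -2.1] w 46.0 tiltz -1.000
shift cm [-0.03  4.83  0.22] roll -0.003 or 3.138 -3.145 q7 -0.54
```

Request:
{"name": "apply_moves", "arguments": {"motion": [[0,1,0,0,4.0],[0,1,0,0,4.0]]}}

```text
clock: 17.62
eef_pos: [534.3, 24.1, 163.3]
tool_rot: [-1.572, 0.002, -0.29]
force: [0.1, 1.0, -2.5]
width: 46.1
```

```bash
python3 -c "
from h import *
go(535,25.2,126,-16.5)"
```

```text
clock 17.62 pos [534.3  24.1 163.3] psi -16.6 F [ 0.1  1.  -2.5] w 46.1 tiltz -1.000
shift cm [0.04 3.73 0.13] roll -0.002 or 3.139 -3.144 q7 -0.54
```

Request:
{"name": "apply_moves", "arguments": {"motion": [[0,1.5,0.06,0,4.0],[0,2.2,0.06,0,4.0],[0,2.7,0.06,0,4.0],[0,3.2,0.06,0,4.0],[0,3.7,0.06,0,4.0],[0,3.7,0.06,0,4.0]]}}

```text
clock: 18.38
eef_pos: [535.2, 25.5, 127.0]
tool_rot: [-1.571, 0.001, -0.289]
force: [-0.1, -0.3, -2.4]
width: 46.0
```

Request:
{"name": "apply_moves", "arguments": {"motion": [[0,0.8,0.0,0,4.0],[0,1.6,0.0,0,4.0],[0,2.4,0.0,0,4.0],[0,3.2,0.0,0,4.0],[0,4.0,0.0,0,4.0],[0,4.8,0.0,0,4.0],[0,5.4,0,0,4],[0,5.6,0,0,4],[0,5.6,0.0,0,4.0]]}}

```text
clock: 19.5
eef_pos: [535.5, 25.6, 71.3]
tool_rot: [-1.571, -0.0, -0.289]
force: [-0.0, 0.2, -1.3]
width: 46.2
```

Request:
{"name": "apply_moves", "arguments": {"motion": [[0,0.1,0.0,0,6.0],[0,0.1,0.0,0,6.0],[0,0.1,0.0,0,6.0],[0,0.1,0,0,6.0],[0,-3,0,0,6.0],[0,-7,0,0,6.0],[0,-11,0,0,6.5],[0,-13,0,0,6.5],[0,-13,0,0,6.5]]}}

```text
clock: 20.62
eef_pos: [536.5, 25.6, 202.8]
tool_rot: [-1.57, -0.004, -0.289]
force: [1.0, 0.6, 0.7]
width: 65.0
```

```bash
cat > look.py <<'E'
from lap import *
import sys
p=ctrl.get_image('scene');save(p,sys.argv[1],(130,110,350,280),3.5)
E
python3 look.py g5; python3 - <<'E'
from lap import *
p=ctrl.get_image('top');
for uv in [(179,153),(372,201)]:
    try: print(fitlap(p,uv))
    except Exception as e: print(e)
save(p,'g6')
go(658.4,173.6,200,28.3)
E
```

```text
max() iterable argument is empty
{'disc': (array([ 525.9, -364.4]), np.float64(70.7)), 'hex': (array([ 525.7, -365.7]), np.float64(11.6), np.float64(46.8), 0.3), 'flatdir': np.float64(-57.0), 'off': np.float64(2.9)}
clock 20.73 pos [534.9  25.4 200.7] psi -16.6 F [ 1.   0.2 -0.1] w 65.3 tiltz -1.000
shift cm [ 7.61  0.05 17.73] roll -0.783 or 2.359 -3.925 q7 -0.53
```

View pics/g5.png

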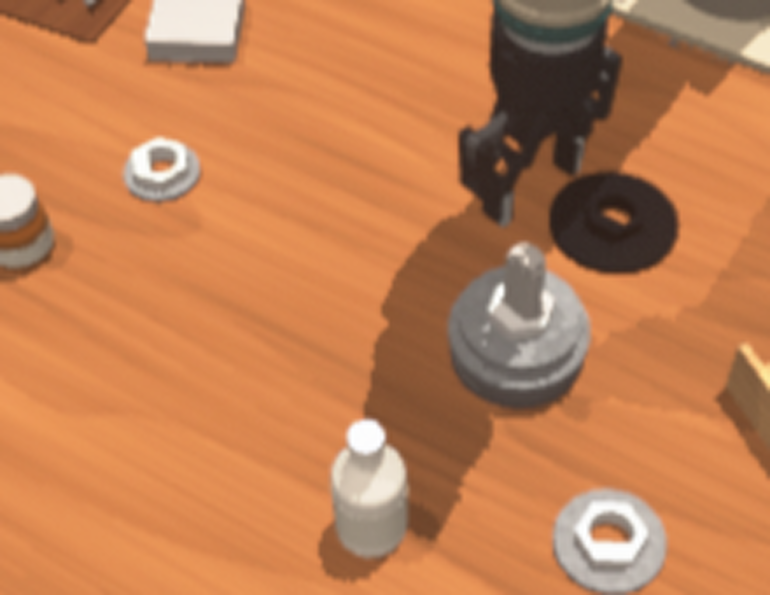

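View pics/g6.png

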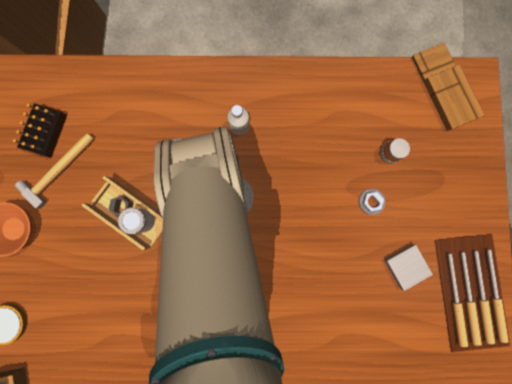

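Request:
{"name": "apply_moves", "arguments": {"motion": [[7.6,0.0,17.7,0.264,6.5],[7.6,0.0,17.7,0.264,6.5],[7.6,0.0,17.7,0.264,6.5],[7.6,0.0,17.7,0.264,6.5],[7.6,4.0,17.7,0.264,6.5],[7.6,10.0,17.7,0.264,6.5],[7.6,14.0,17.7,0.264,6.5],[7.6,16.0,17.7,0.264,6.5],[7.6,16.5,17.7,0.264,6.5],[7.6,16.5,17.7,0.264,6.5]]}}

```text
clock: 21.98
eef_pos: [659.5, 173.6, 37.3]
tool_rot: [-1.57, -0.001, -0.553]
force: [1.0, 0.4, 0.4]
width: 64.7
```

```bash
python3 -c "
from h import *
go(658.4,173.6,9,-31.7)"
```

```text
clock 21.98 pos [659.5 173.6  37.3] psi -31.7 F [1.  0.4 0.4] w 64.7 tiltz -1.000
shift cm [-0.1   2.83 -0.06] roll 0.0 or 3.142 -3.142 q7 -0.95
```

Request:
{"name": "apply_moves", "arguments": {"motion": [[0,1.5,0,0,6.2],[0,2.5,0,0,6.2],[0,2.65,0,0,6.2],[0,2.65,0,0,4.0],[0,2.65,0,0,4.0],[0,2.65,0,0,4.0],[0,2.65,0,0,4.0],[0,2.55,0,0,6.4],[0,2.55,0,-0.18,6.4],[0,2.55,0,-0.36,6.4],[0,2.55,0,-0.54,6.4],[0,2.55,0,-0.72,6.4],[0,2.55,0,-0.9,6.4],[0,2.55,0,-1.047,6.4],[0,2.55,0,-1.047,6.2],[0,2.65,0,-1.047,4.0],[0,2.65,0,-1.047,4.0],[0,2.65,0,-1.047,4.0],[0,2.65,0,-1.047,4.0]]}}

```text
clock: 24.35
eef_pos: [659.0, 173.5, 10.5]
tool_rot: [-1.571, -0.001, 0.493]
force: [0.2, -1.1, 5.8]
width: 46.1
```

```bash
python3 -c "
from h import *
go(535,25.2,175,-16.5)"
```

```text
clock 24.35 pos [659.  173.5  10.5] psi 28.2 F [ 0.2 -1.1  5.8] w 46.1 tiltz -1.000
shift cm [-17.94 -16.46  -7.21] roll 0.781 or 3.922 -2.361 q7 -0.18
```

Request:
{"name": "apply_moves", "arguments": {"motion": [[0,-1,0,0,4.0],[0,-6,0,0,4.0],[0,-12,0,0,4.0],[0,-16.4,0,0,4.0],[-17.95,-16.4,-7.2,0.781,4.0],[-17.95,-16.4,-7.2,0.781,4.0],[-17.95,-16.4,-7.2,0.781,4.0],[-17.95,-16.4,-7.2,0.781,4.0],[-17.95,-16.4,-7.2,0.781,4.0],[-17.95,-16.4,-7.2,0.781,4.0],[-17.95,-15.4,-7.2,0.781,4.0],[-17.95,-15.4,-7.2,0.781,4.0],[-17.95,-15.4,-7.2,0.781,4.0]]}}

```text
clock: 25.98
eef_pos: [534.7, 25.3, 163.4]
tool_rot: [-1.571, 0.001, -0.286]
force: [0.1, -0.5, -1.8]
width: 45.9
```

```bash
python3 -c "
from h import *
go(535,25.2,126,-16.5)"
```

```text
clock 25.98 pos [534.7  25.3 163.4] psi -16.4 F [ 0.1 -0.5 -1.8] w 45.9 tiltz -1.000
shift cm [ 0.03  3.74 -0.  ] roll 0.002 or 3.143 -3.14 q7 -0.59
```

Request:
{"name": "apply_moves", "arguments": {"motion": [[0.03,1.5,0,0,4.0],[0.03,2.2,0,0,4.0],[0.03,2.7,0,0,4.0],[0.03,3.2,0,0,4.0],[0.03,3.7,0,0,4.0],[0.03,4.5,0,0,4.0],[0.03,5.3,0,0,4.0],[0.03,6.1,0,0,4.0],[0.03,6.9,0,0,4.0],[0.03,7.7,0,0,4.0],[0.03,7.8,0,0,4.0]]}}

```text
clock: 27.35
eef_pos: [534.6, 24.9, 85.1]
tool_rot: [-1.571, 0.001, -0.287]
force: [-0.3, -0.1, -2.0]
width: 45.7
```

Request:
{"name": "apply_moves", "arguments": {"motion": [[0,0.3,0,0,4.0],[0,0.3,0.0,0,6.0],[0,0.3,0.0,0,6.0],[0,0.3,0.0,0,6.0],[0,0.3,0,0,6.0],[0,-3,0,0,6.0],[0,-7,0,0,6.0],[0,-11,0,0,6.5],[0,-12,0,0,6.5],[0,-12,0,0,6.5],[0,-12,0,0,6.5]]}}

```text
clock: 28.72
eef_pos: [534.1, 24.8, 204.5]
tool_rot: [-1.572, 0.002, -0.287]
force: [-1.2, 0.4, 0.5]
width: 64.7
```

```bash
python3 look.py g7; python3 - <<'E'
from lap import *
p=ctrl.get_image('top');
for uv in [(372,201)]:
    print(fitlap(p,uv))
go(525.8,-365,200,11.6)
E
```

```text
{'disc': (array([ 525.9, -364.4]), np.float64(70.7)), 'hex': (array([ 525.7, -365.7]), np.float64(11.4), np.float64(46.7), 0.3), 'flatdir': np.float64(-57.0), 'off': np.float64(2.9)}
clock 28.82 pos [534.2  24.9 204.4] psi -16.4 F [-0.7  0.1  0.4] w 65.0 tiltz -1.000
shift cm [ 10.23   0.45 -37.63] roll -0.489 or 2.652 -3.631 q7 -0.57
```

View pics/g7.png

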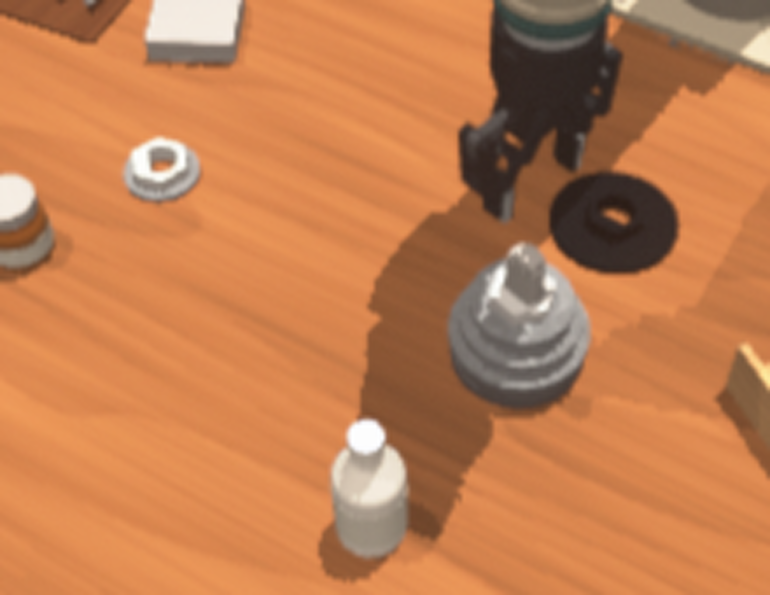

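Request:
{"name": "apply_moves", "arguments": {"motion": [[10.2,0.4,-37.6,-0.489,6.5],[10.2,0.4,-37.6,-0.489,6.5],[10.2,0.4,-37.6,-0.489,6.5],[10.2,0.4,-37.6,-0.489,6.5],[10.2,0.4,-37.6,-0.489,6.5],[10.2,0.4,-37.6,-0.489,6.5],[10.2,0.4,-37.6,-0.489,6.5],[10.2,5.0,-37.6,-0.489,6.5],[10.2,10.0,-37.6,-0.489,6.5],[10.2,15.0,-37.6,-0.489,6.5],[10.2,16.5,-37.6,-0.489,6.5],[10.2,16.5,-37.6,-0.489,6.5],[10.2,16.5,-37.6,-0.489,6.5]]}}

```text
clock: 30.45
eef_pos: [528.1, -365.0, 42.8]
tool_rot: [-1.573, -0.003, 0.202]
force: [-0.3, 0.4, -0.4]
width: 65.1
```

```bash
python3 -c "
from h import *
go(525.8,-365,9.5,11.6)"
```

```text
clock 30.45 pos [ 528.1 -365.    42.8] psi 11.6 F [-0.3  0.4 -0.4] w 65.1 tiltz -1.000
shift cm [-0.23  3.33  0.05] roll -0.0 or 3.141 -3.142 q7 0.42
```

Request:
{"name": "apply_moves", "arguments": {"motion": [[0,1.3,0,0,6.2],[0,1.3,0,0,6.2],[0,1.3,0,0,6.2]]}}

```text
clock: 30.82
eef_pos: [526.5, -364.6, 28.0]
tool_rot: [-1.571, -0.0, 0.202]
force: [-0.3, 0.3, 0.7]
width: 61.9
```

```bash
python3 -c "
from h import *
go(525.8,-365,9.5,11.6)"
```

```text
clock 30.82 pos [ 526.5 -364.6   28. ] psi 11.6 F [-0.3  0.3  0.7] w 61.9 tiltz -1.000
shift cm [-0.08  1.85 -0.02] roll -0.001 or 3.141 -3.142 q7 0.42
```

Request:
{"name": "apply_moves", "arguments": {"motion": [[0,1,0,0,6.2],[0,1.8,0,0,6.2],[0,1.85,0,0,6.2],[0,1.85,0,0,4.0],[0,1.85,0,0,4.0],[0,1.85,0,0,4.0],[0,1.85,0,0,4.0],[0,1.75,0,0,6.4],[0,1.75,0,0.18,6.4],[0,1.75,0,0.36,6.4],[0,1.75,0,0.54,6.4],[0,1.75,0,0.72,6.4],[0,1.75,0,0.9,6.4],[0,1.75,0,1.047,6.4],[0,1.75,0,1.047,6.2],[0,1.85,0,1.047,4.0],[0,1.85,0,1.047,4.0],[0,1.85,0,1.047,4.0],[0,1.85,0,1.047,4.0]]}}

```text
clock: 33.2
eef_pos: [526.7, -364.5, 10.0]
tool_rot: [-1.57, -0.0, -0.843]
force: [-1.4, 1.2, 5.0]
width: 46.1
```

```bash
python3 -c "
from h import *
go(535,25.2,175,-16.5)"
```

```text
clock 33.20 pos [ 526.7 -364.5   10. ] psi -48.3 F [-1.4  1.2  5. ] w 46.1 tiltz -1.000
shift cm [-28.55 -16.5   26.55] roll -0.555 or 2.586 -3.697 q7 -0.33
```

Request:
{"name": "apply_moves", "arguments": {"motion": [[0,-1,0,0,4.0],[0,-6,0,0,4.0],[0,-12,0,0,4.0],[0,-16.5,0,0,4.0],[-28.55,-16.5,26.55,-0.558,4.0],[-28.55,-16.5,26.55,-0.558,4.0],[-28.55,-16.5,26.55,-0.558,4.0],[-28.55,-16.5,26.55,-0.558,4.0],[-28.55,-16.5,26.55,-0.558,4.0],[-28.55,-16.5,26.55,-0.558,4.0],[-28.55,-16.5,26.55,-0.558,4.0],[-28.55,-16.5,26.55,-0.558,4.0],[-28.55,-16.0,26.55,-0.558,4.0],[-28.55,-15.5,26.55,-0.558,4.0],[-28.55,-15.5,26.55,-0.558,4.0],[-28.55,-15.5,26.55,-0.558,4.0]]}}

```text
clock: 35.2
eef_pos: [535.6, 24.6, 164.2]
tool_rot: [-1.571, 0.0, -0.288]
force: [-0.1, 0.7, -2.2]
width: 46.0
```

```bash
python3 -c "
from h import *
go(535,25.2,126,-16.5)"
```

```text
clock 35.20 pos [535.6  24.6 164.2] psi -16.5 F [-0.1  0.7 -2.2] w 46.0 tiltz -1.000
shift cm [-0.07  3.82  0.04] roll -0.0 or 3.142 -3.142 q7 -0.53
```

Request:
{"name": "apply_moves", "arguments": {"motion": [[-0.05,1.5,0.04,0,4.0],[-0.05,2.2,0.04,0,4.0],[-0.05,2.7,0.04,0,4.0],[-0.05,3.2,0.04,0,4.0],[-0.05,3.7,0.04,0,4.0],[-0.05,4.5,0.04,0,4.0],[-0.05,5.3,0.04,0,4.0],[-0.05,6.0,0.04,0,4.0],[-0.05,6.0,0.04,0,4.0]]}}

```text
clock: 36.33
eef_pos: [534.7, 25.7, 103.6]
tool_rot: [-1.571, 0.001, -0.287]
force: [0.8, 0.2, -1.5]
width: 46.1
```

Request:
{"name": "apply_moves", "arguments": {"motion": [[0,0.2,0,0,4.0],[0,0.2,0.0,0,6.0],[0,0.2,0.0,0,6.0],[0,0.2,0.0,0,6.0],[0,0.2,0,0,6.0],[0,-3,0,0,6.0],[0,-7,0,0,6.0],[0,-10,0,0,8.5],[0,-10,0,0,8.5],[0,-10,0,0,8.5]]}}

```text
clock: 37.58
eef_pos: [534.6, 25.6, 203.7]
tool_rot: [-1.571, 0.001, -0.287]
force: [-0.3, 0.5, -0.7]
width: 84.9
```

```bash
python3 look.py g8; python3 - <<'E'
from lap import *
p=ctrl.get_image('top'); save(p,'g9',(60,140,210,270),5)
save(p,'g9f')
go(474,266.5,200,0)
for q in("tin","bay","collar"): print(q,[(np.round(d["location"],1).tolist(),round(d["confidence"],2)) for d in ctrl.mark_of(p,q)],[(np.round(d["location"],1).tolist(),round(d["confidence"],2)) for d in ctrl.search_frame(p,q)])
E
```

```text
clock 37.67 pos [534.3  25.7 203.1] psi -16.4 F [-0.5 -0.5  0.1] w 84.9 tiltz -1.000
shift cm [-12.6    0.32  21.39] roll -0.287 or 2.855 -3.429 q7 -0.52
tin [([474.6, 267.0, 7.6], 0.74)] [([472.8, 258.9, 105.3], 0.86)]
bay [([497.9, 303.8, -2.8], 0.9)] [([506.1, 322.6, 17.4], 0.72)]
collar [([511.7, 323.1, 6.9], 0.66)] [([514.7, 328.0, 45.3], 0.72)]
```

View pics/g8.png

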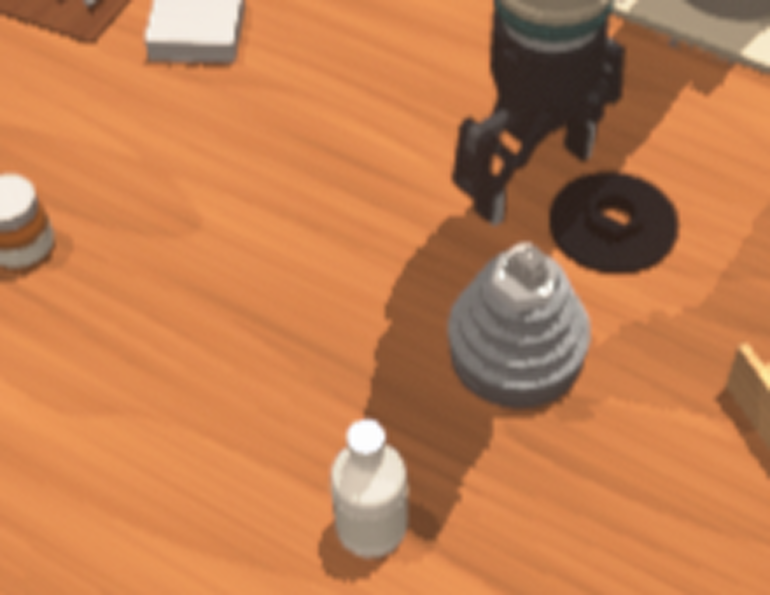

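View pics/g9.png

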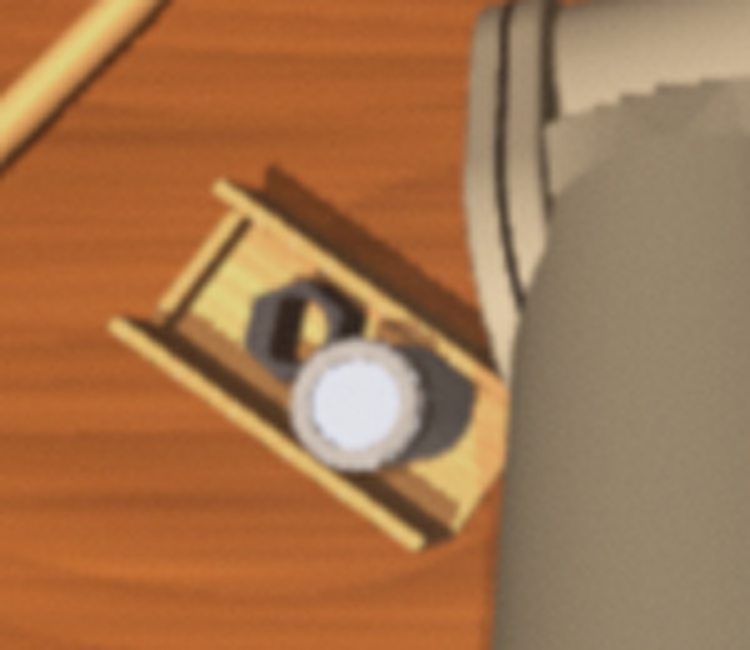

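```bash
python3 - <<'E'
from lap import *
p=ctrl.get_image('top')
o=np.array([60,140])
P=unproj(p,np.array([[220,185],[113,323],[420,545]])/5+o-.4,60)[:,:2]
print(P.round(1)); 
d=P[1]-P[2]; print("yaw",np.degrees(np.arctan2(d[1],d[0])),np.linalg.norm(d)); e=P[1]-P[0]; print(np.degrees(np.arctan2(e[1],e[0])),np.linalg.norm(e))
c=(P[0]+P[1])/2; u=d/np.linalg.norm(d); print("bay center",c-u*100)
S=8;u0,v0=110,200
c=cv2.resize(p["image"][v0:v0+44,u0:u0+44],None,fx=S,fy=S,interpolation=cv2.INTER_CUBIC)
m=((cv2.cvtColor(c,cv2.COLOR_RGB2HSV)[...,1]<60)&(c.min(2)>140)).astype(np.uint8)
cs,_=cv2.findContours(m,cv2.RETR_EXTERNAL,cv2.CHAIN_APPROX_NONE);k=(max(cs,key=cv2.contourArea)[:,0,:]+.5)/S-.5+[u0,v0]
W=unproj(p,k,104)[:,:2]; f=least_squares(lambda q:np.hypot(*(W-q[:2]).T)-q[2],[*W.mean(0),32],loss="soft_l1");print("tin",f.x)
E
```

```text
[[586.7 356.9]
 [514.4 409.1]
 [400.4 246.5]]
yaw 54.98446466792115 198.55257884519776
144.17458320169274 89.20815730098805
bay center [493.16181965 301.06745157]
tin [472.73415563 266.8431451   30.94075617]
```

```bash
python3 -c "
from h import *
go(472.7,266.8,140,-35)"
```

```text
clock 38.02 pos [535.1  25.8 204. ] psi -16.4 F [ 0.2 -1.   0.3] w 84.9 tiltz -1.000
shift cm [-12.8    6.4   21.35] roll 0.324 or 3.465 -2.818 q7 -0.52
```

Request:
{"name": "apply_moves", "arguments": {"motion": [[-12.8,0,21.35,0.324,8.5],[-12.8,0,21.35,0.324,8.5],[-12.8,0,21.35,0.324,8.5],[-12.8,0,21.35,0.324,8.5],[-12.8,0,21.35,0.324,8.5],[-12.8,3,21.35,0.324,8.5],[-12.8,6.4,21.35,0.324,8.5],[-12.8,6.4,21.35,0.324,8.5],[-12.8,6.4,21.35,0.324,8.5]]}}

```text
clock: 39.15
eef_pos: [473.7, 266.6, 141.2]
tool_rot: [-1.57, -0.001, -0.612]
force: [0.0, -0.1, 0.9]
width: 85.0
```

```bash
python3 -c "
from h import *
go(472.7,266.8,72,-35)
p=ctrl.get_image('scene');save(p,'g10',(310,150,430,280),5)"
```

```text
clock 39.15 pos [473.7 266.6 141.2] psi -35.1 F [ 0.  -0.1  0.9] w 85.0 tiltz -1.000
shift cm [-0.1   6.92 -0.05] roll -0.001 or 3.141 -3.143 q7 -1.26
```

View pics/g10.png

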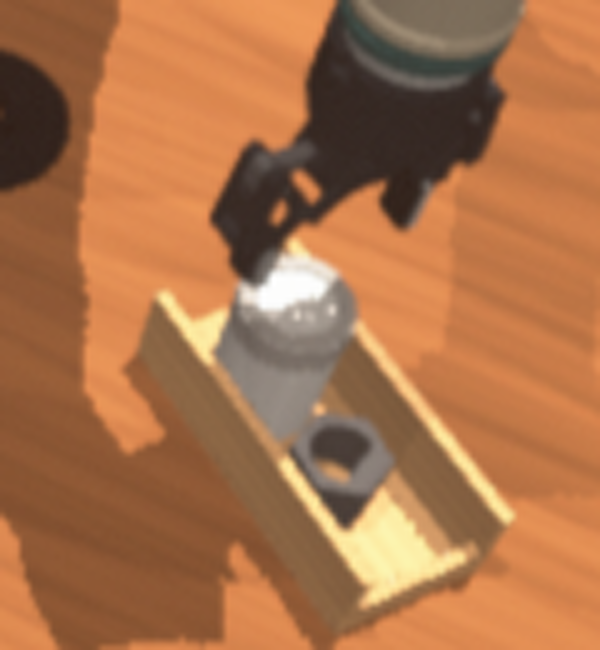

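Request:
{"name": "apply_moves", "arguments": {"motion": [[-0.05,3,0,0,8.5],[-0.05,5,0,0,8.5],[-0.05,6.2,0,0,8.5],[-0.05,6.8,0,0,8.5],[-0.05,6.8,0,0,8.5],[-0.05,6.8,0,0,6.0],[-0.05,6.8,0,0,5.5],[-0.05,6.8,0,0,5.5],[-0.05,6.8,0,0,5.5]]}}

```text
clock: 40.33
eef_pos: [472.9, 267.4, 73.5]
tool_rot: [-1.569, -0.001, -0.611]
force: [-0.5, -1.0, 5.0]
width: 62.3
```

Request:
{"name": "apply_moves", "arguments": {"motion": [[0,-0.2,0,0,5.5],[0,-0.5,0,0,5.5],[0,-0.5,-1.0,0,5.5],[0,-0.5,-2.0,0,5.5],[-0.2,-0.5,-2.9,0,5.5],[-0.2,-0.5,-2.9,0,5.5],[-0.2,-0.2,-2.9,0,5.5],[-0.2,-0.1,-2.9,0,5.5],[-0.2,-0.1,-2.9,0,5.5]]}}

```text
clock: 41.45
eef_pos: [454.5, 244.8, 73.5]
tool_rot: [-1.57, -0.0, -0.611]
force: [-0.3, -0.1, -0.4]
width: 62.3
```

```bash
python3 -c "
from h import *
go(472.7,266.8,72,-35)
p=ctrl.get_image('scene');save(p,'g11',(310,150,430,280),5)"
```

```text
clock 41.45 pos [454.5 244.8  73.5] psi -35.0 F [-0.3 -0.1 -0.4] w 62.3 tiltz -1.000
shift cm [0.23 0.15 2.84] roll 0.0 or 3.142 -3.142 q7 -1.27
```

View pics/g11.png

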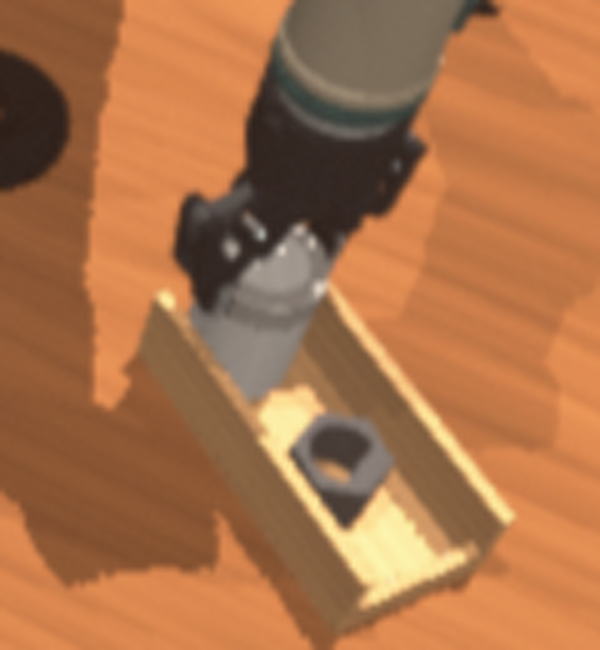

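Request:
{"name": "apply_moves", "arguments": {"motion": [[0,0.1,0,0,5.5],[0,0.1,0,0,8.5],[0,0.1,0,0,8.5],[0,0.1,0,0,8.5],[0,0.1,0,0,8.5],[0,-2,0,0,8.5],[0,-6,0,0,8.5],[0,-12,0,0,8.5],[0,-12,0,0,8.5]]}}

```text
clock: 42.62
eef_pos: [456.9, 246.1, 197.5]
tool_rot: [-1.562, -0.004, -0.611]
force: [0.7, -0.2, -0.5]
width: 85.3
```

```bash
python3 -c "
from lap import *
p=ctrl.get_image('scene');save(p,'g12',(310,150,430,280),5)
p=ctrl.get_image('top');save(p,'g13',(60,140,210,270),5)
tiles(p,[(120,205)],'g14',20,15)"
```

```text
(no output)
```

View pics/g12.png

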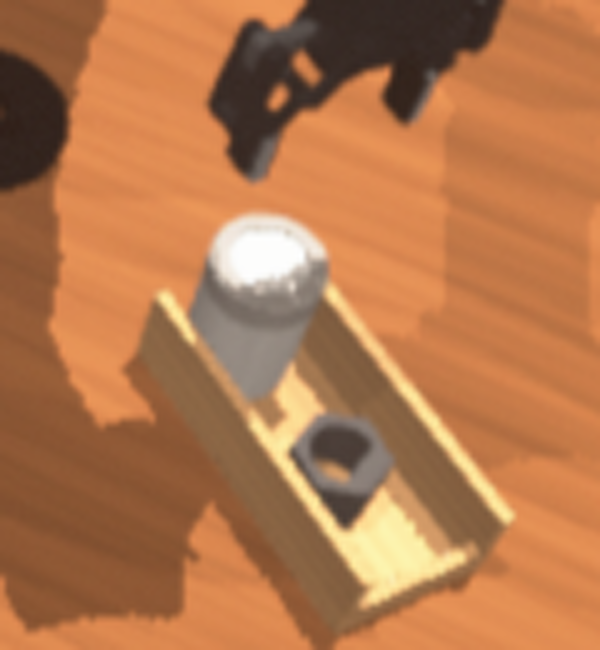

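View pics/g13.png

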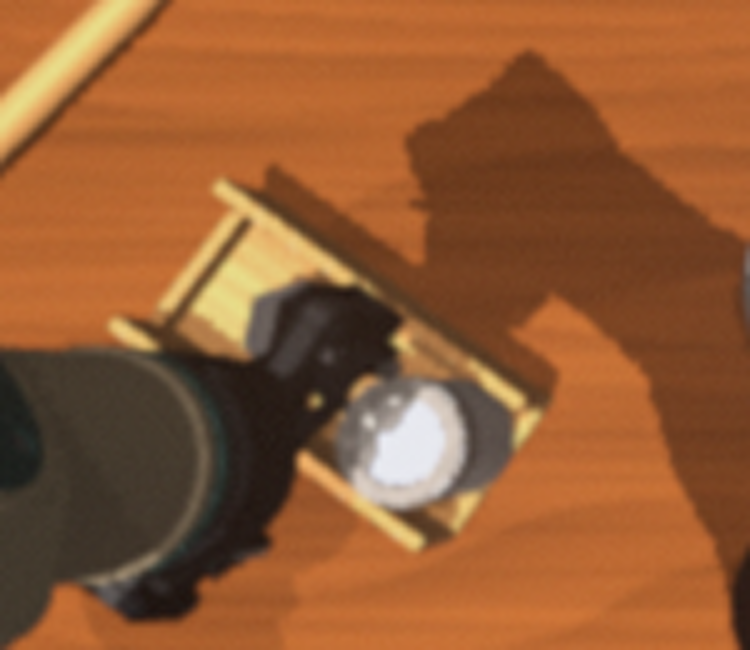

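View pics/g14.png

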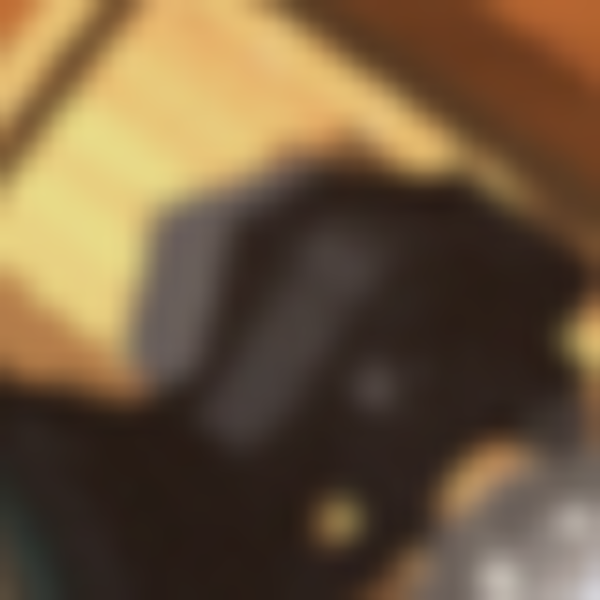

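```bash
python3 -c "
from lap import *
go(500,60,220,55)"
```

```text
clock 42.73 pos [454.3 244.4 193.7] psi -35.0 F [-0.6 -0.6  0. ] w 84.8 tiltz -1.000
shift cm [ 14.33  -2.63 -12.47] roll -1.571 or 1.57 -4.713 q7 -1.24
```

Request:
{"name": "apply_moves", "arguments": {"motion": [[14.3,-2.6,-12.5,-1.57,8.5],[14.3,-2.6,-12.5,-1.57,8.5],[14.3,-2.6,-12.5,-1.57,8.5],[14.3,-2.6,-12.5,-1.57,8.5],[14.3,-2.6,-12.5,-1.57,8.5],[14.3,-2.6,-12.5,-1.57,8.5],[14.3,-2.6,-12.5,-1.57,8.5],[14.3,-2.6,-12.5,-1.57,8.5],[14.3,-2.6,-12.5,-1.57,8.5],[14.3,-2.6,-12.5,-1.57,8.5],[14.3,-2.6,-12.5,-1.57,8.5]]}}

```text
clock: 44.1
eef_pos: [499.0, 59.9, 218.4]
tool_rot: [-1.569, 0.001, 0.958]
force: [0.2, -0.7, 0.2]
width: 85.0
```

```bash
python3 -c "
from lap import *
p=ctrl.get_image('top')
np.save('col.npy',p['image'])
tiles(p,[(120,205),(125,210)],'g15',20,10)"
```

```text
(no output)
```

View pics/g15.png

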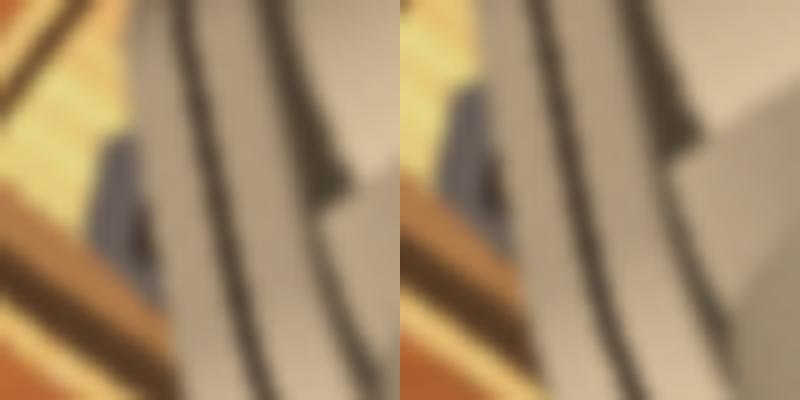

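Request:
{"name": "apply_moves", "arguments": {"motion": [[-12.3,0,-8.6,0,8.5],[-12.3,0,-8.6,0,8.5],[-12.3,0,-8.6,0,8.5],[-12.3,0,-8.6,0,8.5]]}}

```text
clock: 44.65
eef_pos: [499.0, -92.4, 219.0]
tool_rot: [-1.571, 0.001, 0.954]
force: [-0.4, -0.1, -1.0]
width: 85.0
```

```bash
python3 -c "
from lap import *
p=ctrl.get_image('top')
np.save('col.npy',p['image'])
tiles(p,[(123,207)],'g15',20,15)
save(p,'g16',(60,140,210,270),5)
S=16;u0,v0=103,187
c=cv2.resize(p['image'][v0:v0+40,u0:u0+40],None,fx=S,fy=S,interpolation=cv2.INTER_CUBIC);cv2.imwrite('pics/c.png',c[...,::-1])"
```

```text
(no output)
```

View pics/g15.png

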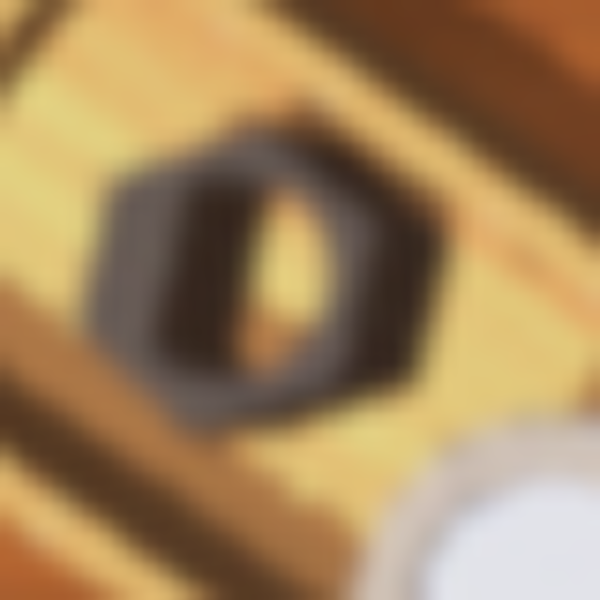

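View pics/g16.png

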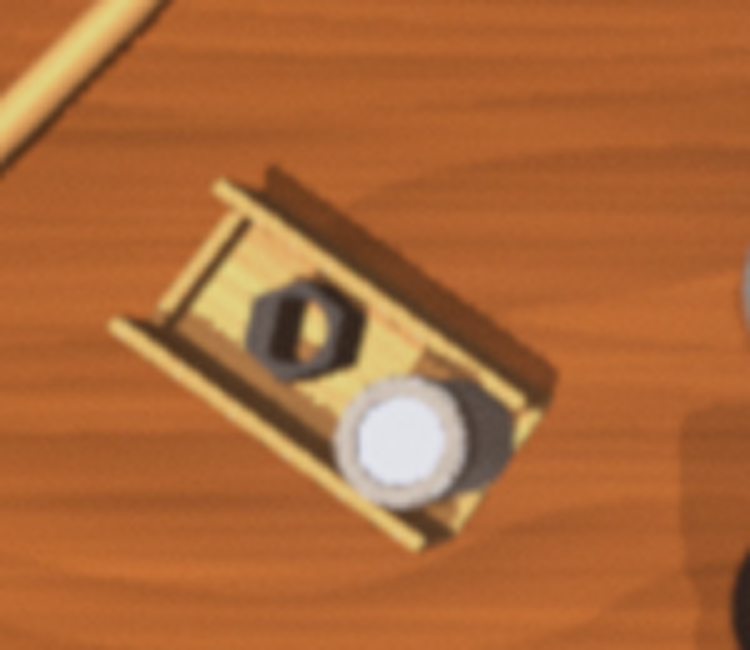

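```bash
cat > colfit.py <<'E'
from lap import *
p=ctrl.get_image('top'); p['image']=np.load('col.npy')
def draw(cx,cy,yaw,s=15,ctr=(123,207)):
    im=cv2.imread('pics/g15.png'); t=lambda P:(((proj(p,P)-np.array(ctr)+20)*s)).astype(int)
    a=np.radians(yaw)+np.pi/6+np.arange(7)*np.pi/3; R=24/np.cos(np.pi/6)
    for z,col in((46,(0,0,255)),(6,(255,0,0))):
        P=np.c_[cx+R*np.cos(a),cy+R*np.sin(a),np.full(7,z)]
        cv2.polylines(im,[t(P)],False,col,1)
    b=np.linspace(np.arccos(10/18),2*np.pi-np.arccos(10/18),40)+np.radians(yaw); b=np.r_[b,b[:1]]
    cv2.polylines(im,[t(np.c_[cx+18*np.cos(b),cy+18*np.sin(b),np.full(41,46)])],False,(0,255,0),1)
    return im
E
python3 - <<'E'
from colfit import *
c=unproj(p,[[103+237/15,187+282/15]],46)[0]; print(c)
cv2.imwrite('pics/o1.png',np.hstack([cv2.resize(draw(c[0],c[1],y),(400,400)) for y in(80,65)]))
E
```

```text
[510.87498388 319.69514476  46.        ]
```

View pics/o1.png

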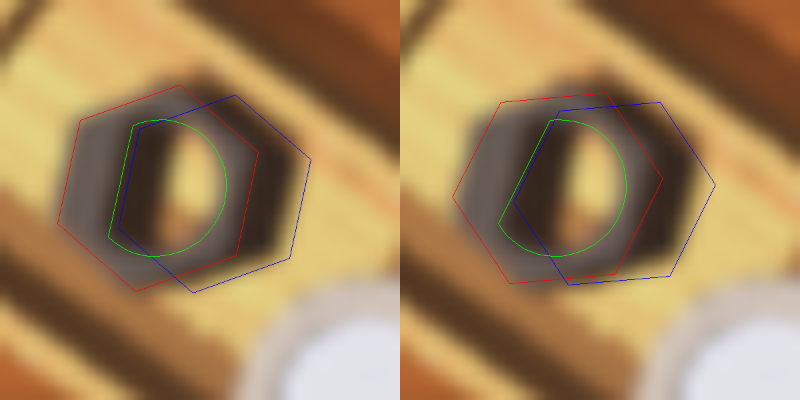

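```bash
python3 - <<'E'
from colfit import *
import itertools
# refine by dark-vs-yellow contour of the silhouette union of top+bottom hexes
im=p['image'][185:230,100:150]; S=8
c=cv2.resize(im,None,fx=S,fy=S,interpolation=cv2.INTER_CUBIC)
hsv=cv2.cvtColor(c,cv2.COLOR_RGB2HSV)
# top face grey: low saturation, mid value
m=((hsv[...,1]<95)&(hsv[...,2]>60)&(hsv[...,2]<150)).astype(np.uint8)
cs,_=cv2.findContours(m,cv2.RETR_EXTERNAL,cv2.CHAIN_APPROX_NONE)
cs=sorted(cs,key=cv2.contourArea)[-3:]
for k in cs:
    k=(k[:,0,:]+.5)/S-.5+[100,185]; print(len(k),k.min(0),k.max(0))
    W=unproj(p,k,46)[:,:2]
    def res(q):
        d=W-q[:2]; a=q[2]+np.arange(6)*np.pi/3
        return (d@np.array([np.cos(a),np.sin(a)])).max(1)-q[3]
    f=least_squares(res,[*W.mean(0),.35,24],loss="soft_l1"); print(f.x.round(2),np.degrees(f.x[2]).round(1),f.cost)
go(511,320,200,80)
E
```

```text
28 [125.9375 227.9375] [126.4375 229.4375]
[452.86 314.18   0.84  14.54] 47.9 2.159687208757218
104 [144.4375 214.9375] [149.4375 218.5625]
[481.7  243.46  -2.68   4.72] -153.5 91.65642410366917
454 [108.5625 195.9375] [128.6875 215.5625]
[5.1118e+02 3.2009e+02 3.2000e-01 2.4130e+01] 18.5 64.64320567801093
clock 44.80 pos [499.5 -88.2 219.4] psi 55.1 F [ 0.1  0.6 -0.3] w 85.1 tiltz -1.000
shift cm [34.12  1.98 22.44] roll -0.435 or 2.706 -3.577 q7 0.74
```

Request:
{"name": "apply_moves", "arguments": {"motion": [[34.1,2,22.4,-0.409,6.0],[34.1,2,22.4,-0.409,6.0],[34.1,2,22.4,-0.409,6.0],[34.1,2,22.4,-0.409,6.0],[34.1,2,22.4,-0.409,6.0],[34.1,2,22.4,-0.409,6.0],[34.1,2,22.4,-0.409,6.0],[34.1,2,22.4,-0.409,6.0],[34.1,5,22.4,-0.409,6.0],[34.1,9,22.4,-0.409,6.0],[34.1,9,22.4,-0.409,6.0],[34.1,9,22.4,-0.409,6.0]]}}

```text
clock: 46.3
eef_pos: [512.1, 318.3, 130.6]
tool_rot: [-1.572, -0.001, 1.368]
force: [0.2, 1.1, 0.7]
width: 60.0
```

```bash
python3 -c "
from h import *
go(511.2,320.1,70,78.5)
p=ctrl.get_image('scene');save(p,'g17',(310,150,430,280),5)"
```

```text
clock 46.30 pos [512.1 318.3 130.6] psi 78.4 F [0.2 1.1 0.7] w 60.0 tiltz -1.000
shift cm [0.15 6.06 0.13] roll -0.002 or 3.14 -3.143 q7 0.3
```

View pics/g17.png

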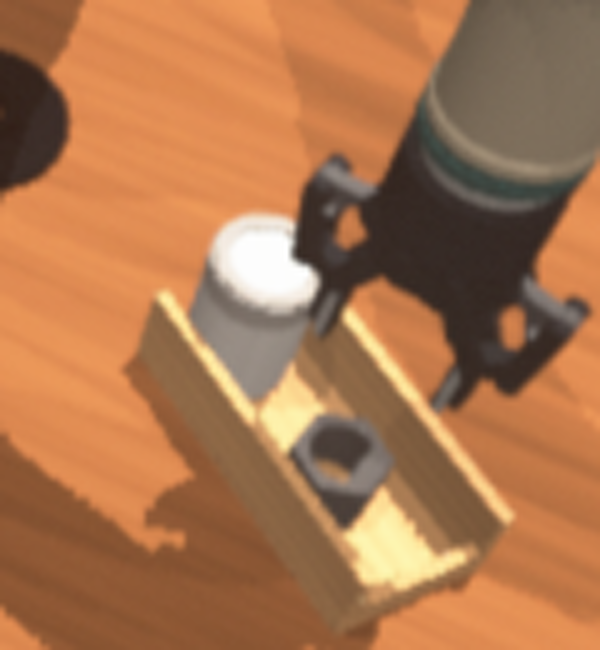

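Request:
{"name": "apply_moves", "arguments": {"motion": [[0,3,0.1,0,6.0],[0,5,0.1,0,6.0],[0,6.5,0.1,0,6.0],[0,7.5,0.1,0,6.0],[0,7.5,0.1,0,6.0]]}}

```text
clock: 46.98
eef_pos: [510.7, 317.8, 53.8]
tool_rot: [-1.57, 0.001, 1.368]
force: [-0.2, 0.9, 0.5]
width: 60.2
```

```bash
python3 -c "
from h import *
go(511.2,320.1,27,78.5)
p=ctrl.get_image('scene');save(p,'g18',(310,150,430,280),5)"
```

```text
clock 46.98 pos [510.7 317.8  53.8] psi 78.4 F [-0.2  0.9  0.5] w 60.2 tiltz -1.000
shift cm [ 0.23  2.68 -0.01] roll -0.002 or 3.14 -3.144 q7 0.24
```

View pics/g18.png

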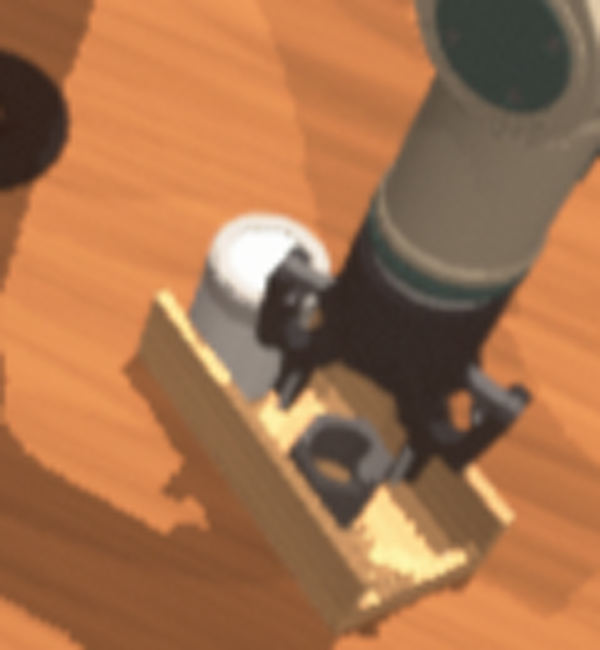

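Request:
{"name": "apply_moves", "arguments": {"motion": [[0.2,0,0,0,6.0],[0.2,0.7,0,0,6.0],[0.2,1.2,0,0,6.0]]}}

```text
clock: 47.4
eef_pos: [511.3, 319.8, 42.0]
tool_rot: [-1.571, 0.0, 1.368]
force: [-0.2, 0.4, -0.4]
width: 60.1
```

Request:
{"name": "apply_moves", "arguments": {"motion": [[0,0.5,0,0,6.0],[0,1.0,0,0,6.0],[0,1.4,0,0,6.0],[0,1.4,0,0,6.0]]}}

```text
clock: 47.9
eef_pos: [511.0, 319.8, 27.9]
tool_rot: [-1.57, 0.0, 1.368]
force: [0.0, 0.1, -0.3]
width: 59.7
```

```bash
python3 -c "
from h import *
go(511.2,320.1,27,78.5)
p=ctrl.get_image('scene');save(p,'g19',(310,150,430,280),5)"
```

```text
clock 47.90 pos [511.  319.8  27.9] psi 78.4 F [ 0.   0.1 -0.3] w 59.7 tiltz -1.000
shift cm [ 0.04  0.09 -0.01] roll -0.002 or 3.14 -3.144 q7 0.21
```

View pics/g19.png

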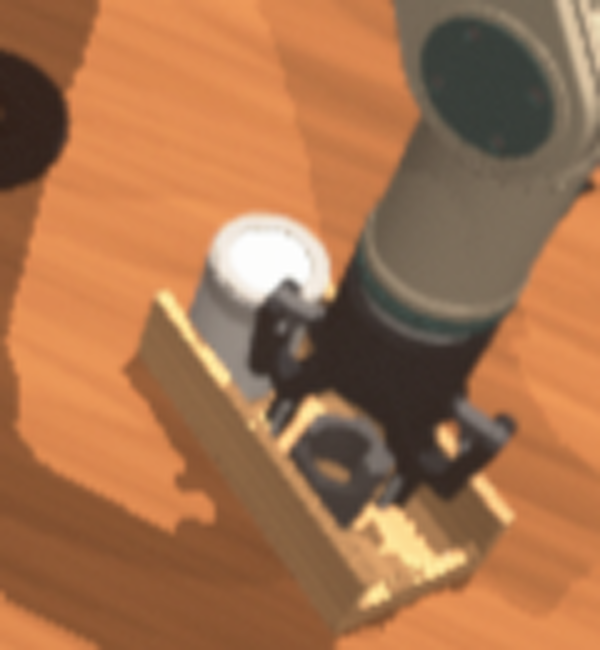

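No contact and the tin hasn't moved. I'll close on the collar and lift straight up.

Request:
{"name": "apply_moves", "arguments": {"motion": [[0,0,0,0,4.0],[0,0,0,0,4.0],[0,0,0,0,4.0],[0,0,0,0,4.0],[0,-1,0,0,4.0],[0,-4,0,0,4.0],[0,-9,0,0,4.0],[0,-14,0,0,4.0],[0,-17,0,0,4.0],[0,-17,0,0,4.0]]}}

```text
clock: 49.2
eef_pos: [512.2, 320.4, 200.5]
tool_rot: [-1.574, -0.003, 1.367]
force: [0.1, -0.7, -2.9]
width: 46.5
```

```bash
python3 -c "
from h import *
go(600,160,60,78.5)
p=ctrl.get_image('scene');save(p,'g20',(290,60,440,280),3)"
```

```text
clock 49.20 pos [512.2 320.4 200.5] psi 78.3 F [ 0.1 -0.7 -2.9] w 46.5 tiltz -1.000
shift cm [-13.97  14.05 -11.79] roll -0.003 or 3.139 -3.144 q7 0.35
```

View pics/g20.png

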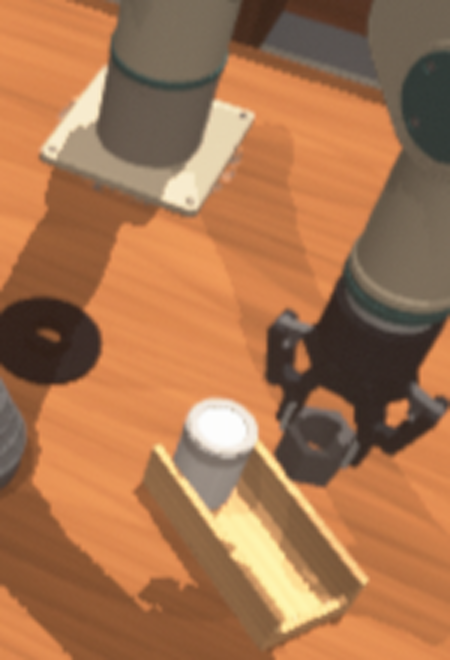

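Request:
{"name": "apply_moves", "arguments": {"motion": [[-14,1,-11.8,0,4.0],[-14,1,-11.8,0,4.0],[-14,1,-11.8,0,4.0],[-14,4,-11.8,0,4.0],[-14,9,-11.8,0,4.0],[-14,14,-11.8,0,4.0],[-14,15.5,-11.8,0,4.0],[-14,15.5,-11.8,0,4.0],[-14,15.5,-11.8,0,4.0]]}}

```text
clock: 50.38
eef_pos: [599.8, 159.8, 44.9]
tool_rot: [-1.573, -0.002, 1.368]
force: [0.3, 0.4, -1.6]
width: 46.4
```

```bash
python3 -c "
from h import *
go(600,160,22.5,78.5)"
```

```text
clock 50.38 pos [599.8 159.8  44.9] psi 78.4 F [ 0.3  0.4 -1.6] w 46.4 tiltz -1.000
shift cm [ 0.02  2.24 -0.01] roll -0.002 or 3.14 -3.143 q7 0.53
```

Request:
{"name": "apply_moves", "arguments": {"motion": [[0,1,0,0,4.0],[0,1.7,0,0,4.0],[0,1.9,0,0,4.0],[0,1.9,0,0,4.0]]}}

```text
clock: 50.88
eef_pos: [598.6, 159.0, 24.2]
tool_rot: [-1.571, 0.0, 1.368]
force: [1.3, -0.4, -3.0]
width: 46.7
```

Request:
{"name": "apply_moves", "arguments": {"motion": [[0,0.15,0,0,4.0],[0,0.2,0,0,4.0],[0,0.2,0,0,6.4],[0,0.2,0,0,6.4],[0,0.2,0,0,6.4],[0,0.2,0,0.18,6.4],[0,0.2,0,0.36,6.4],[0,0.2,0,0.54,6.4],[0,0.2,0,0.72,6.4],[0,0.2,0,0.9,6.4],[0,0.2,0,1.047,6.4],[0,0.2,0,1.047,6.4],[0,0.2,0,1.047,4.0],[0,0.2,0,1.047,4.0],[0,0.2,0,1.047,4.0],[0,0.2,0,1.047,4.0]]}}

```text
clock: 52.88
eef_pos: [598.8, 159.2, 22.6]
tool_rot: [-1.571, -0.0, 0.322]
force: [-0.9, -0.8, 6.9]
width: 46.7
```

```bash
python3 -c "
from h import *
go(535,25.3,190,-76.5)
p=ctrl.get_image('scene');save(p,'g21',(240,130,380,280),5)"
```

```text
clock 52.88 pos [598.8 159.2  22.6] psi 18.4 F [-0.9 -0.8  6.9] w 46.7 tiltz -1.000
shift cm [-10.28 -16.74 -10.68] roll 1.657 or 4.798 -1.485 q7 -0.25
```

View pics/g21.png

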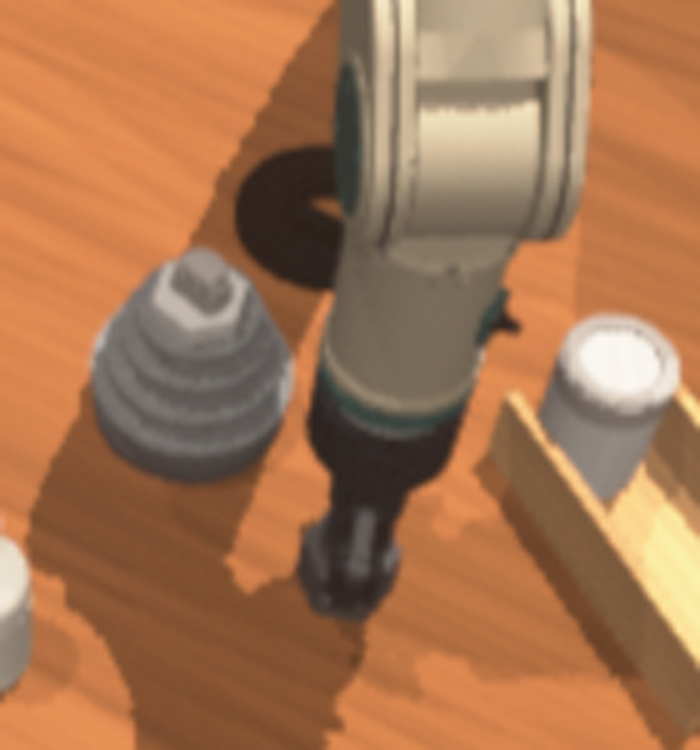

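Request:
{"name": "apply_moves", "arguments": {"motion": [[0,-1,0,0,4.0],[0,-6,0,0,4.0],[0,-12,0,0,4.0],[0,-16.7,0,0,4.0],[0,-16.7,0,0.18,4.0],[-10.3,-16.7,-10.65,1.656,4.0],[-10.3,-16.7,-10.65,1.656,4.0],[-10.3,-16.7,-10.65,1.656,4.0],[-10.3,-16.7,-10.65,1.656,4.0],[-10.3,-16.7,-10.65,1.656,4.0],[-10.3,-16.7,-10.65,1.656,4.0],[-10.3,-16.7,-10.65,1.656,4.0],[-10.3,-16.7,-10.65,1.656,4.0],[-10.3,-16.7,-10.65,1.656,4.0],[-10.3,-16.7,-10.65,1.656,4.0],[-10.3,-15.7,-10.65,1.656,4.0],[-10.3,-15.7,-10.65,1.656,4.0],[-10.3,-15.7,-10.65,1.656,4.0]]}}

```text
clock: 55.18
eef_pos: [534.4, 25.3, 179.1]
tool_rot: [-1.571, 0.0, -1.335]
force: [0.1, 1.1, -2.3]
width: 46.5
```

```bash
python3 -c "
from h import *
go(535,25.3,160,-76.5)
p=ctrl.get_image('scene');save(p,'g22',(220,90,340,220),5)"
```

```text
clock 55.17 pos [534.4  25.3 179.1] psi -76.5 F [ 0.1  1.1 -2.3] w 46.5 tiltz -1.000
shift cm [0.02 1.91 0.06] roll 0.0 or 3.142 -3.141 q7 -1.31
```

View pics/g22.png

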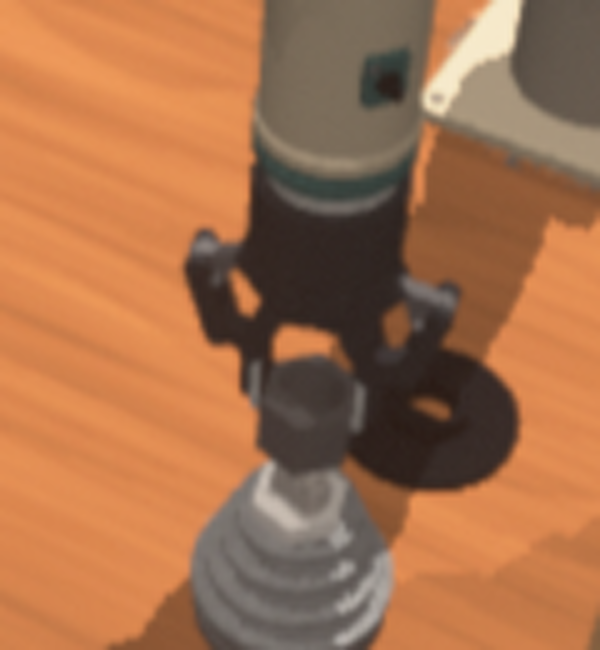

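Request:
{"name": "apply_moves", "arguments": {"motion": [[0.02,1.5,0.03,0,4.0],[0.02,2.2,0.03,0,4.0],[0.02,2.6,0.03,0,4.0],[0.02,3.0,0.03,0,4.0],[0.02,3.4,0.03,0,4.0],[0.02,3.7,0.03,0,4.0],[0.02,3.7,0.03,0,4.0]]}}

```text
clock: 56.1
eef_pos: [534.7, 25.3, 142.1]
tool_rot: [-1.571, 0.0, -1.335]
force: [0.1, 0.0, -3.1]
width: 46.6
```

Request:
{"name": "apply_moves", "arguments": {"motion": [[0,0.4,0,0,4.0],[0,0.8,0,0,4.0],[0,0.9,0,0,4.0],[0,0.9,0,0,4.0]]}}

```text
clock: 56.6
eef_pos: [534.8, 25.3, 133.2]
tool_rot: [-1.571, 0.0, -1.335]
force: [0.5, 0.1, -2.7]
width: 46.3
```

Request:
{"name": "apply_moves", "arguments": {"motion": [[0,0.05,0,0,4.0],[0,0.05,0,0,6.0],[0,0.05,0,0,6.0],[0,0.05,0,0,6.0],[0,0.05,0,0,6.0],[0,-2,0,0,6.0],[0,-6,0,0,6.0],[0,-11,0,0,6.0],[0,-11,0,0,6.0],[14.5,-11,-3.5,0,6.0],[14.5,-11,-3.5,0,6.0],[14.5,-11,-3.5,0,6.0],[14.5,-11,-3.5,0,6.0]]}}

```text
clock: 58.22
eef_pos: [533.8, -126.3, 242.5]
tool_rot: [-1.572, -0.0, -1.34]
force: [-0.3, 1.3, -0.1]
width: 59.8
```

```bash
python3 - <<'E'
from h import *
p=ctrl.get_image('scene');save(p,'g23',(200,100,420,280),3.6)
t=ctrl.get_image('top');tiles(t,[(232,197),(140,220)],'g24',25,8)
for z,n in((150,'collar top'),(110,'seat')): print(n,proj(p,[535,25.3,z]),proj(t,[535,25.3,z]))
for n in('collar','tin','lap_large'):print(n,[(np.round(d["location"],1).tolist(),round(d["confidence"],2)) for d in ctrl.mark_of(p,n)][:2])
s=ctrl.read_state();print(s['force'],s['clock'],s['eef_pos'])
E
```

```text
collar top [[280.26114935 178.66004137]] [[227.44516395 193.99313436]]
seat [[279.36869724 187.66426515]] [[228.70139384 195.17043688]]
collar [([537.2, 22.4, 112.9], 0.56)]
tin [([536.3, 21.3, 108.6], 0.74), ([456.4, 242.9, 7.5], 0.61)]
lap_large [([360.1, 38.6, -0.5], 0.77), ([533.7, 25.7, 33.5], 0.74)]
[0.40606471 0.40571616 0.66620629] 58.475 [ 534.78839769 -121.86456255  243.03174153]
```

View pics/g23.png

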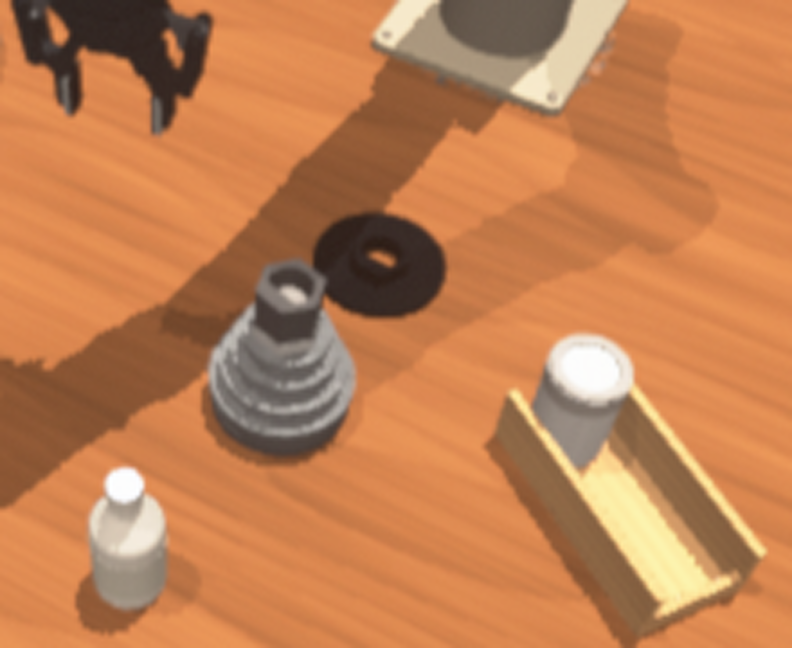

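View pics/g24.png

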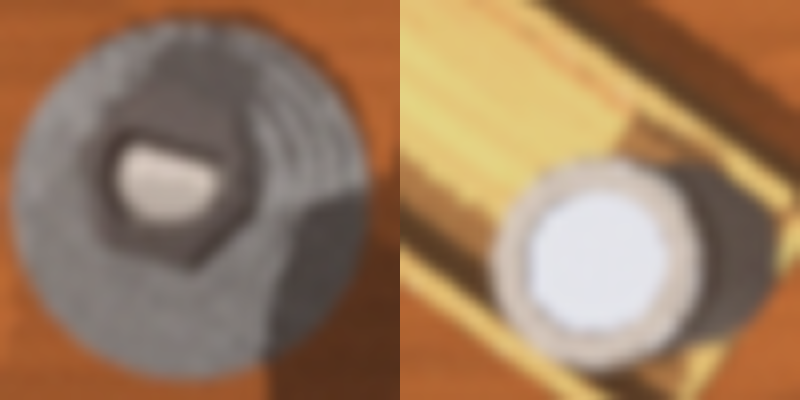

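```bash
python3 -c "
from h import *
print(ctrl.finish_job())"
```

```text
the job is handed in; nothing more can be done
None
```

I stacked all four laps on the post, large at the bottom, then medium, small and mini, each hub up and turned to the key. The locking collar sits on top of them. To reach it, I moved the tin about 29 mm forward inside the bay and left it standing there. The job was handed in at about 58 s, with no verdict reported.

**Last checks, agreeing:**
- **Collar height:** its top shows within about 1 px in the scene view of where a fully seated stack should put it (150 mm above the bench), and its flat lines up with the post's.
- **Lap discs:** they look level and evenly spaced. I did not measure each lap's height separately.
- **Tin:** upright in the bay, at about x −69 mm and y −3 mm in the bay frame.
- **Bystanders:** the jar and bottle looked untouched when last in view. The gripper was clear of everything at hand-in.
- **Forces:** highest tool force reading was about 7 N.

**Checks that disagreed:**
- **Collar angle:** it stood about 0.4 rad from the bay's x axis, not within 0.2 rad as described. I gripped it by its measured flats.
- **Tin detection:** the network's best "tin" hit in the last scene picture was actually the collar on the stack. The real tin was its second hit.
- **Black look-alike:** the network also ranked the black disc as its best "lap_large". I left that disc alone.

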